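Present a ball specimen and its scale under the stand magnifier

ROBOT

A 6-joint arm with a two-finger parallel gripper is mounted at the origin on a cart in front of the work surface, level with it; the furniture and walls round the work are solid. World frame = base frame: x ahead of the robot, y to its left, z up, the work surface at z = 0. Lengths are in m, angles in rad, forces in N, time in s.
With the tool pointing down it reaches from about 0.425 to 0.95 m from the base axis. Payload 14.7 kg.
Tool frame: the origin (TCP) lies midway between the tips of the shut fingers; the grasp point (between the pads) lies 19 mm behind it; z points along the fingers, y is the line along which they close (so a half turn about z gives the same grasp; the last joint's range is limited). The gripper opens to 85 mm and grips with 20 to 120 N. Pads are 22 mm wide; open, the fingers measure 114 mm over their backs; the gripper's body (76 mm by 85 mm) begins 54 mm behind the grasp point. The pads swing forward as they close: fully open they stand 13 mm farther back than shut.
Start: joints at [1.177, 0.48, 1.596, -0, 1.065, -0.047], TCP at [0.221, 0.611, 0.231] pointing down, gripper open.
Joint ranges: [-2.75, 2.75], [-0.82, 2.05], [0.23, 2.67], [-1.56, 4.7], [0.09, 2.69], [-2.92, 2.92]. Speed limits (rad/s): [1.89, 1.89, 2.39, 3.01, 3.01, 3.01].

INTERFACE

Orientations are given as a unit quaternion [x, y, z, w].
In Python, from cell import readout, viewer, order gives the robot as it stands.
- The arm moves only by the tool carry_out, never from a script. Its argument "motion" is a list of rows, each a list of 4 numbers: the shift along the tool's x, y, z in m, then the turn about the tool's z in degrees. In form: [[dx, dy, dz, turn], ...]. A call has 1 to 5 rows; each row shifts and turns the commanded pose from where the row before left it, along the tool's axes as they then stand; what a row does not reach is not made up. A row lasts 1/12 s, in which the tool goes at most 41.7 mm and 7.16 degrees, less where a joint would pass 70% of its speed; a pose out of reach is approached as far as the arm can. A call is refused whole if a number of a shift passes 0.0417 or a number of a turn 7.16, either way. A call with a gripper value outside its range is refused whole. "hand" is the finger opening in m, from 0 to 0.0854, set as the call begins (left out, the last holds). The fingers move at their own pace and stop on an object; "squeeze" is the grip in N (left out, the last holds). Time passes only in rows, so rows that do not move let the fingers close. It gives the time, the measured TCP pose, the force, the opening and the grip force at its end, in the units of the state.
- readout.observe(): the state, without advancing time (a new reading comes with each control period).
- viewer.snapshot(name): name is "scene" or "top" or "wrist"; returns (picture, depth): 480x640x3 uint8, red, green, blue; 480x640 float32, m along the optical axis (not along the pixel's ray), 0 where there is no reading.
- viewer.get_calibration(name): a dict with "vertical_fov" (degrees; the focal length in pixels is half the picture's height over the tangent of half this angle, whatever the lens; pixels are square), "cx", "cy" (the principal point, pixels), "origin" and "rotation" of the camera in the world; the wrist camera has in their place "hand_eye" (4x4, takes a point from camera to tool coordinates, whose origin is the TCP and whose axes are the flange's). Camera axes: x right, y up, looking along -z (the intrinsics and any distortion apply to the point x, -y, -z); pixel columns grow to the right and rows downward; lengths in m; the calibration is good to about 2 mm. A picture is of the moment at which its call begins: read the wrist's pose just before it. get_calibration takes no time and is no camera call.
- order.close_job(): hands the job in; it is judged then, once.
The state is a dict: "clock": time; "joints": joint angles; "joint_vel": joint speeds; "joint_efforts": joint torques, N m; "position": TCP position; "eef_rot": TCP orientation; "ft_force": force on the tool from outside, world axes, zero at the start; "moment": the same for the moment, N m; "width": finger opening in m; "gripper_force": force on a finger pad.
Only numpy, scipy, OpenCV 4.12 (cv2) and the standard library are available. Lean on these libraries where they do the work, as an engineer would, in place of code of your own. Each camera call takes 0.05 s, during which the arm holds its last target. There are 200 camera calls.

TASK

Square the scale on the specimen tray: push the small scale block fully home against both the far stop and the side fence while the tray stands on the table. Then lift the tray by its upright grip, with the loose steel ball staying in its shallow pocket and the scale staying against its stops, and hold it level under the stand magnifier, the ball centred below the lens with its top 45 mm under the lens. Finish while still holding it there, steady; do not knock the magnifier or disturb the tin, the vial or the brush.

Things in the scene. Friction and masses are not known exactly. Their poses are not given: they have to be found in the camera images.
- tray: Black tray, 188 x 112 mm plate, top face 12 mm above the table, about 0.3 kg; slides if pushed with 2 to 3 N. A lip 4 mm wide, 3.5 mm high runs round all but the right side and the right part of the far end. Origin: at table level, mid-width, 102 mm from the near and 86 mm from the far edge. x points from the upright grip to the ball pocket's end, y left, z up.
- grip (a point): Point to hold the tray by: inside its upright aluminium grip, a flat-faced plate 12 mm thick along tray x, 46 mm wide along tray y, 56 mm high above the tray top, at tray x = -46 mm, y = 0. The point is 42 mm above the tray top. The loaded tray balances about 45 mm from the grip towards +x, so hold it firmly across its two broad faces (closing along tray x).
- pocket (a point): Centre of the ball pocket at the level of the tray top; tray x = 57 mm, y = 24 mm. Round blind recess, 20 mm across, 2.5 mm deep.
- corner (a point): Inner corner of the two register stops, at the level of the tray top; tray x = 78 mm, y = 1 mm; axes as the tray's. The far stop's face looks to tray -x and runs from here 31 mm towards tray -y; the side fence's face looks to tray -y and runs from here 32 mm back towards -x. Both stand 7 mm above the tray top.
- scale_block: Light ground block with an engraved scale on top, 30 mm along its x, 35 mm along its y, 11 mm high, 45 g; lies loose on the tray, turned and some millimetres short of both stops. Origin: centre of its underside. Home: its +x face flat against the far stop, its +y face flat against the side fence, so that its origin is at x = -15 mm, y = -17.5 mm from the corner.
- ball_center (a point): Centre of the loose steel ball, 22 mm across, 44 g. It has about 3 mm of play in its pocket and rolls out if the tray tips some 35 degrees or is jerked; at rest its centre is 8.5 mm above the tray top, its top 19.5 mm above.
- magnifier: Stand magnifier, fixed to the table. Origin on the table right below the lens axis. Its grey 60 x 120 mm foot and 14 mm column (about 305 mm high) stand on its own +x side, the column 75 mm from the lens axis; a clamp block with a knob on the column carries the lens.
- lens (a point): Centre of the underside of the lens ring (ring 68 mm across, 12 mm high, glass inside), axis vertical, 200 to 250 mm above the table. The ball's top belongs 45 mm below this point.
- wax_tin: Round white tin with a lid, 60 mm across, 25 mm high, standing on the table; leave alone. Origin: centre of its underside.
- vial: Screw-cap sample vial, 20 mm across, 54 mm high, standing upright; leave alone. Origin: centre of its underside.
- brush: Flat brush with a green handle, 164 mm long along its y, 25 mm wide, 10 mm high, lying on the table; leave alone. Origin: centre of its underside.
Things that resemble listed ones, but are neither listed nor needed, are in the scene too. What is shaped like the scale_block but orange, pink or turquoise is not meant.

How it is judged:
By the outcome, as a careful person would: the job done as asked, in the order asked, and still so for the second after the job is handed in, while the arm keeps its last pose, push and grip.
It also fails if it takes over 67 s, if anything falls off the work surface, if the arm or the gripper's body presses on something with over 40 N, if the wrist force passes 120 N, or if a joint passes its speed limit or range.

## Working session

There is one attempt and no reset: what is moved stays moved. The work goes in short steps, Python scripts to look and compute and a tool call to move; the robot and the scene stay as the last step left them, time stands still between calls to the robot, and variables do not carry over. Pictures are saved under pics/ and viewed, at most 10 in all, crops included, and the job is handed in when it is done.

Besides the shell and the picture viewer there is one more tool, called after "Request:" by a JSON object that holds its "name" and its "arguments", one argument or row to a line. carry_out: Moves the arm, as the interface text tells. Its arguments: {"type":"object","properties":{"motion":{"type":"array","items":{"type":"array","items":{"type":"number"}}},"hand":{"type":"number"},"squeeze":{"type":"number"}},"required":["motion"]}

```bash
mkdir -p pics; ls
cat > h.py <<'E'
import numpy as np, cv2
from cell import readout, viewer, order
from scipy.spatial.transform import Rotation as R
def cam(name):
    c=viewer.get_calibration(name); s=readout.observe()
    f=240/np.tan(np.radians(c["vertical_fov"])/2)
    if "hand_eye" in c:
        H=np.array(c["hand_eye"]); T=np.eye(4); T[:3,:3]=R.from_quat(s["eef_rot"]).as_matrix(); T[:3,3]=s["position"]
        M=T@H; Rm,o=M[:3,:3],M[:3,3]
    else: Rm,o=np.array(c["rotation"]),np.array(c["origin"])
    return c,f,Rm,o
def snap(name,fn):
    k=cam(name); p,d=viewer.snapshot(name)
    cv2.imwrite(f"pics/{fn}.png",p[:,:,::-1]); np.savez(f"{fn}.npz",d=d,p=p,f=k[1],R=k[2],o=k[3],cx=k[0]["cx"],cy=k[0]["cy"])
    return k[0]
def world(fn,u,v,z=None):
    """pixel -> world, by depth (z None) or on plane z"""
    q=np.load(f"{fn}.npz"); r=np.array([(u-q["cx"])/q["f"],-(v-q["cy"])/q["f"],-1.0])
    w=q["R"]@r
    if z is None: t=float(q["d"][int(round(v)),int(round(u))])
    else: t=(z-q["o"][2])/w[2]
    return q["o"]+t*w
E
python3 - <<'E'
from h import *
for n in("scene","top","wrist"): print({k:np.round(v,4).tolist() if not isinstance(v,str) else v for k,v in snap(n,n+"0").items()})
s=readout.observe();print(s)
E
```

```text
pics
{'vertical_fov': 50.1868, 'cx': 326.0068, 'cy': 244.3841, 'origin': [-0.2148, -0.2511, 0.7206], 'rotation': [0.4045, -0.2514, -0.4803, 0.7366]}
{'vertical_fov': 49.6135, 'cx': 320.5854, 'cy': 239.5182, 'origin': [0.3971, 0.1021, 1.2173], 'rotation': [0.071, -0.054, -0.6992, 0.7093]}
{'vertical_fov': 69.3754, 'cx': 325.8039, 'cy': 239.1396, 'hand_eye': [[0.0002, 0.9495, 0.3139, 0.0805], [1.0, -0.0003, 0.0004, 0.0004], [0.0005, 0.3139, -0.9495, -0.1429], [0.0, 0.0, 0.0, 1.0]]}
{'clock': 0.15, 'joints': array([ 1.17738297e+00,  4.80699474e-01,  1.59672009e+00, -5.74065183e-06,
        1.06513648e+00, -4.65656919e-02]), 'joint_vel': array([ 0.00075189, -0.00140534, -0.00390715, -0.00036199, -0.0004422 ,
        0.00234417]), 'joint_efforts': array([ 3.13655619e-04, -9.51135135e+01, -4.30460215e+01, -9.74113846e-05,
        8.32466874e-03,  3.17189347e-05]), 'position': array([0.22079541, 0.6110088 , 0.23081561]), 'eef_rot': array([ 1.72554437e-01,  9.84999865e-01, -4.70633589e-04, -1.02665188e-04]), 'ft_force': array([ 1.00171579, -0.63869576, -0.16802375]), 'moment': array([-0.00997919, -0.03153326,  0.05454716]), 'gripper_force': 0.0, 'width': 0.08532394841511388}
```

```bash
sed -i 's/Rm,o=np.array(c\["rotation"\]),/Rm,o=R.from_quat(c["rotation"]).as_matrix(),/' h.py
python3 - <<'E'
from h import *
for n in("scene","top","wrist"): snap(n,n+"0")
E
```

```text
(no output)
```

View pics/top0.png

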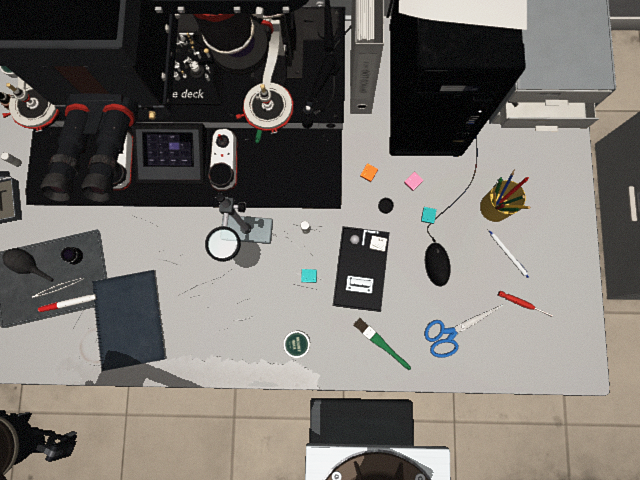

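View pics/scene0.png

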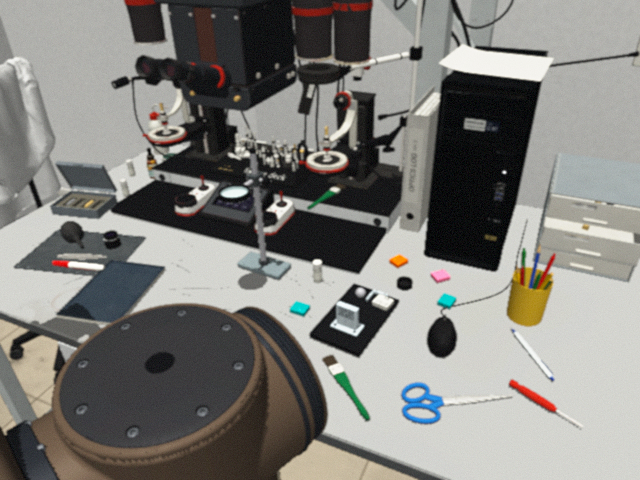

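Run:
```python
from h import *
p=cv2.imread("pics/top0.png")
a=cv2.resize(p[220:318,325:400],None,fx=6,fy=6,interpolation=cv2.INTER_CUBIC)
b=cv2.resize(p[190:275,200:275],None,fx=4,fy=4,interpolation=cv2.INTER_CUBIC)
im=np.zeros((590,760,3),np.uint8); im[:588,:450]=a; im[:340,455:755]=b
cv2.imwrite("pics/c1.png",im)
for n,u,v in [("lens",223,243),("lensrimL",207,243),("rimR",239,243),("traypl",358,260),("grip",360,284),("ball",354,239),("scale",377,241),("tab",300,290),("clamp",232,208),("vial",305,227),("tin",297,344)]:
    print(n,world("top0",u,v).round(4))
```

```text
lens [0.563  0.3149 0.2379]
lensrimL [0.5626 0.3458 0.2378]
rimR [0.563  0.2836 0.2402]
traypl [0.5644 0.045  0.0152]
grip [0.5036 0.0429 0.0683]
ball [0.6112 0.0552 0.0311]
scale [0.6085 0.0013 0.0234]
tab [ 0.494   0.1798 -0.002 ]
clamp [0.6309 0.2996 0.2436]
vial [0.6343 0.1684 0.0505]
tin [0.3701 0.1822 0.0223]
```

View pics/c1.png

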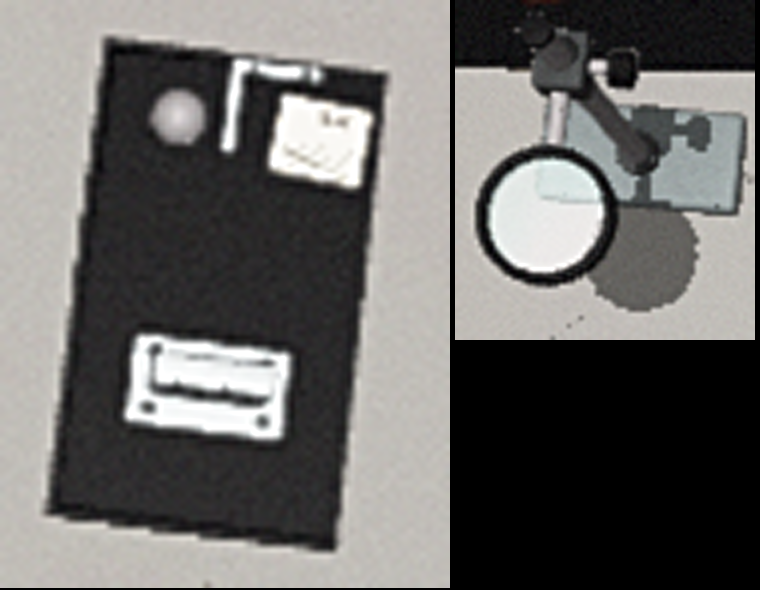

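```bash
cat >> h.py <<'E'
def fit2d(loc,wor):
    """rigid 2D fit: yaw, t, residuals"""
    l=np.array(loc,float);w=np.array(wor,float);lc,wc=l.mean(0),w.mean(0);a,b=l-lc,w-wc
    th=np.arctan2((a[:,0]*b[:,1]-a[:,1]*b[:,0]).sum(),(a*b).sum())
    c,s=np.cos(th),np.sin(th);Q=np.array([[c,-s],[s,c]]);t=wc-Q@lc
    return th,t,(w-l@Q.T-t)
E
python3 - <<'E'
from h import *
px=np.array([(106,38),(388,72),(335,548),(46,515)])/6+[325-.42,220-.42]
zs=[.0155,.012,.0155,.0155]
W=[world("top0",*p,z)[:2] for p,z in zip(px,zs)]
th,t,r=fit2d([(.086,.056),(.086,-.056),(-.102,-.056),(-.102,.056)],W)
print("tray",np.degrees(th),t,r.round(4).tolist())
Q=np.array([[np.cos(th),-np.sin(th)],[np.sin(th),np.cos(th)]])
for n,l in dict(grip=(-.046,0),pocket=(.057,.024),corner=(.078,.001)).items(): print(n,Q@l+t)
px=np.array([(283,94),(372,108),(358,188),(270,172)])/6+[325-.42,220-.42]
B=np.array([world("top0",*p,.023)[:2] for p in px])
print("block corners in tray mm",((B-t)@Q*1000).round(1).tolist())
# lens ring: fit from dark ring pixels
q=np.load("top0.npz");g=q["p"].astype(int).sum(2);m=np.zeros(g.shape,np.uint8);m[222:265,200:246]=(g[222:265,200:246]<150)
v,u=np.nonzero(m);e=cv2.minEnclosingCircle(np.c_[u,v].astype(np.float32));print(e)
P=np.array([world("top0",a,b) for a,b in zip(u,v)]);P=P[P[:,2]>.2];print(np.percentile(P[:,2],[5,25,50,75,95]),P[:,:2].mean(0),P[:,:2].min(0),P[:,:2].max(0))
s=readout.observe();x=R.from_quat(s["eef_rot"]).as_matrix();print(x.round(3))
for tgt in [(.53,.045,.27)]: print((x.T@(np.array(tgt)-s["position"])).round(4), "turn need (toolx to trayY), deg", np.degrees(th)+90-np.degrees(np.arctan2(x[1,0],x[0,0])))
E
```

```text
tray -6.386934057312144 [0.55401785 0.03684722] [[-0.0006, -0.0005], [0.0002, -0.0001], [0.001, 0.0008], [-0.0006, -0.0001]]
grip [0.50830336 0.04196437]
pocket [0.61333389 0.05435745]
corner [0.63164497 0.02916412]
block corners in tray mm [[70.2, -15.6], [69.0, -50.5], [37.0, -48.4], [39.0, -14.0]]
((226.15625, 241.421875), 21.533849716186523)
[0.23551448 0.23947242 0.24083461 0.24226142 0.24370028] [0.55983272 0.31213246] [0.39706022 0.10213783] [0.59411935 0.3476664 ]
[[-0.94  0.34 -0.  ]
 [ 0.34  0.94 -0.  ]
 [ 0.   -0.   -1.  ]]
[-0.4832 -0.4274 -0.0388] turn need (toolx to trayY), deg -76.51609220822871
```

Request:
{"name": "carry_out", "arguments": {
  "motion": [
    [-0.03, -0.0267, -0.0024, 0],
    [-0.03, -0.0267, -0.0024, 0],
    [-0.03, -0.0267, -0.0024, 0],
    [-0.03, -0.0267, -0.0024, 0],
    [-0.03, -0.0267, -0.0024, 0]
  ],
  "hand": 0
}}

```text
clock: 0.72
position: [0.3169, 0.4331, 0.2434]
eef_rot: [0.172, 0.985, -0.0, 0.0]
ft_force: [1.2, 0.5, 0.0]
width: 0.0257
gripper_force: 0.0
```

Request:
{"name": "carry_out", "arguments": {
  "motion": [
    [-0.03, -0.0267, -0.0024, 0],
    [-0.03, -0.0267, -0.0024, 0],
    [-0.03, -0.0267, -0.0024, 0],
    [-0.03, -0.0267, -0.0024, 0],
    [-0.03, -0.0267, -0.0024, 0]
  ]
}}

```text
clock: 1.13
position: [0.4128, 0.2564, 0.2556]
eef_rot: [0.172, 0.985, 0.0, 0.0]
ft_force: [0.9, 1.2, 0.8]
width: 0.0003
gripper_force: 0.0
```

Request:
{"name": "carry_out", "arguments": {
  "motion": [
    [-0.03, -0.0267, -0.0024, 0],
    [-0.03, -0.0267, -0.0024, 0],
    [-0.03, -0.0267, -0.0024, 0],
    [-0.03, -0.0267, -0.0024, 0],
    [-0.03, -0.0267, -0.0024, 0]
  ]
}}

```text
clock: 1.55
position: [0.5086, 0.0797, 0.2677]
eef_rot: [0.173, 0.985, 0.0, 0.0]
ft_force: [1.1, 0.8, 0.5]
width: 0.0002
gripper_force: 0.0
```

Request:
{"name": "carry_out", "arguments": {
  "motion": [
    [-0.03, -0.0267, -0.0024, 0],
    [0, 0, 0, 7],
    [0, 0, 0, 7],
    [0, 0, 0, 7],
    [0, 0, 0, 7]
  ]
}}

```text
clock: 1.97
position: [0.5272, 0.0459, 0.2696]
eef_rot: [0.409, 0.913, -0.0, -0.0]
ft_force: [0.1, -0.2, 0.1]
width: 0.0003
gripper_force: 0.0
```

Request:
{"name": "carry_out", "arguments": {
  "motion": [
    [0, 0, 0, 7],
    [0, 0, 0, 7],
    [0, 0, 0, 7],
    [0, 0, 0, 7],
    [0, 0, 0, 7]
  ]
}}

```text
clock: 2.38
position: [0.5271, 0.0464, 0.2697]
eef_rot: [0.664, 0.748, -0.0, -0.0]
ft_force: [-0.6, -0.6, -0.4]
width: 0.0001
gripper_force: 0.0
```

Request:
{"name": "carry_out", "arguments": {
  "motion": [
    [0, 0, 0, 7],
    [0, 0, 0, 6.5],
    [0, 0, 0, 0],
    [0, 0, 0, 0]
  ]
}}

```text
clock: 2.72
position: [0.5271, 0.0464, 0.2697]
eef_rot: [0.744, 0.668, -0.0, -0.0]
ft_force: [-0.5, -0.3, -0.4]
width: -0.0002
gripper_force: 0.0
```

Run:
```python
from h import *
s=readout.observe();print(s["position"],R.from_quat(s["eef_rot"]).as_matrix().round(3),s["ft_force"],s["width"],s["clock"])
snap("wrist","w1")
```

```text
[0.52706847 0.04638934 0.2697115 ] [[ 0.107  0.994 -0.   ]
 [ 0.994 -0.107  0.   ]
 [-0.    -0.    -1.   ]] [-0.5301247  -0.34295872 -0.39149336] -0.00017151267618798892 2.7167
```

View pics/w1.png

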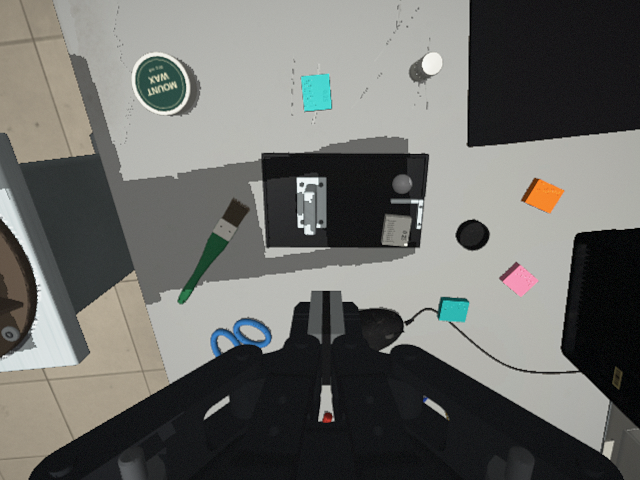

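Run:
```python
from h import *
p=cv2.imread("pics/w1.png")
a=cv2.resize(p[145:257,255:435],None,fx=4.4,fy=4.4,interpolation=cv2.INTER_CUBIC)
cv2.imwrite("pics/c2.png",np.clip(a.astype(float)*1.4+15,0,255).astype(np.uint8))
```

```text
(no output)
```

View pics/c2.png

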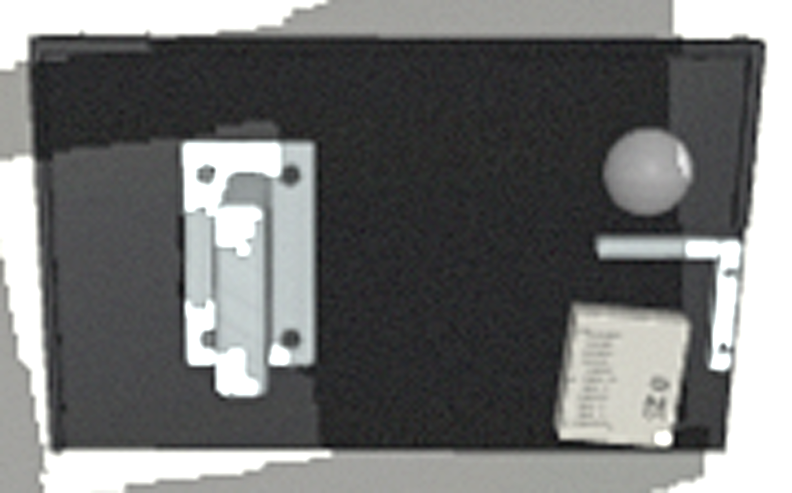

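Run:
```python
from h import *
f=lambda L:np.array(L)/4.4+[255-.4,145-.4]
W=[world("w1",*p,z)[:2] for p,z in zip(f([(34,38),(762,42),(725,450),(55,450)]),[.0155,.0155,.012,.012])]
th,t,r=fit2d([(-.102,.056),(.086,.056),(.086,-.056),(-.102,-.056)],W)
print("tray",np.degrees(th),t,(r*1000).round(1).tolist())
c,s=np.cos(th),np.sin(th);Q=np.array([[c,-s],[s,c]])
T=lambda w:((w-t)@Q*1000).round(1).tolist()
B=np.array([world("w1",*p,.023)[:2] for p in f([(577,305),(690,319),(678,445),(560,438)])]);print("block",T(B))
B=np.array([world("w1",*p,.019)[:2] for p in f([(597,258),(712,255),(598,238),(735,240),(712,370)])]);print("stops",T(B))
for z in(.0205,.068): print("ballcentre/grip-top",T(np.array([world("w1",*p,z)[:2] for p in f([(648,171),(218,208),(268,206),(266,395),(216,393)])])))
print("ball depth",world("w1",*f([(648,171)])[0]))
for n,l in dict(grip=(-.046,0),pocket=(.057,.024),corner=(.078,.001)).items(): print(n,Q@l+t)
```

```text
tray -6.275855124030206 [0.55586969 0.03729947] [[1.7, -0.1], [-1.8, -0.3], [-0.6, 0.5], [0.7, -0.1]]
block [[39.9, -11.3], [69.8, -15.0], [69.4, -50.2], [37.4, -48.3]]
stops [[45.1, 0.4], [75.2, 1.3], [45.0, 5.7], [80.9, 5.3], [77.9, -30.2]]
ballcentre/grip-top [[56.5, 23.5], [-54.1, 13.7], [-41.2, 14.2], [-42.1, -37.1], [-55.6, -36.6]]
ballcentre/grip-top [[46.1, 31.2], [-51.2, 22.5], [-39.8, 23.0], [-40.6, -22.1], [-52.4, -21.6]]
ball depth [0.61244956 0.05650949 0.0314374 ]
grip [0.51014536 0.04232798]
pocket [0.61515166 0.05492466]
corner [0.63351156 0.02976687]
```

Request:
{"name": "carry_out", "arguments": {
  "motion": [
    [-0.0185, 0.022, 0.03, 0],
    [-0.0185, 0.022, 0.03, 0],
    [0, 0, 0.04, 0],
    [0, 0, 0.04, 0],
    [0, 0, 0.03, 0]
  ]
}}

```text
clock: 3.18
position: [0.5659, 0.0043, 0.0969]
eef_rot: [0.744, 0.668, -0.001, -0.001]
ft_force: [-0.6, -0.4, -0.5]
width: 0.0003
gripper_force: 0.0
```

Request:
{"name": "carry_out", "arguments": {
  "motion": [
    [0, 0, 0.03, 0],
    [0, 0, 0.03, 0],
    [0, 0, 0.015, 0],
    [0, 0, 0.0085, 0],
    [0, 0, 0, 0]
  ]
}}

```text
clock: 3.6
position: [0.5658, 0.0048, 0.0146]
eef_rot: [0.745, 0.668, -0.001, -0.001]
ft_force: [-1.3, 0.3, -0.5]
width: -0.0001
gripper_force: 0.0
```

Run:
```python
from h import *
s=readout.observe();print(s["position"],s["ft_force"],s["clock"])
snap("wrist","w2");p=cv2.imread("pics/w2.png")
cv2.imwrite("pics/w2c.png",cv2.resize(p[60:360,220:560],None,fx=2,fy=2,interpolation=cv2.INTER_CUBIC))
```

```text
[0.56576666 0.00477571 0.01460569] [-1.29206981  0.30586159 -0.45010041] 3.6
```

View pics/w2c.png

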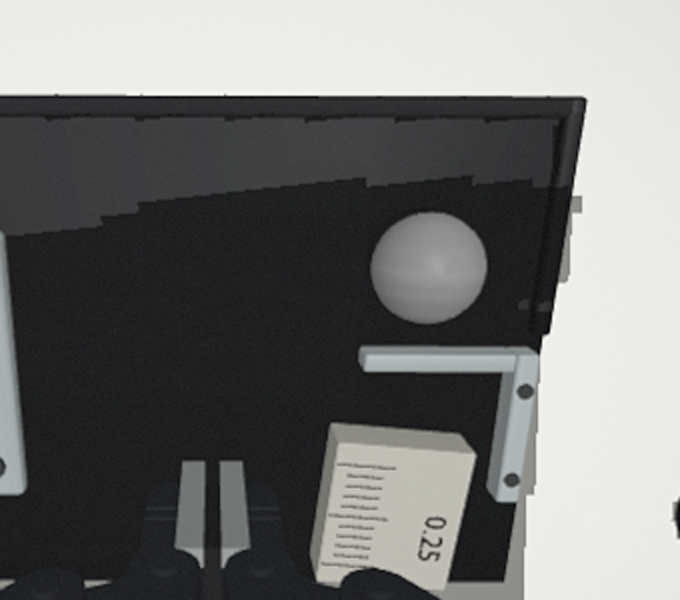

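Request:
{"name": "carry_out", "arguments": {
  "motion": [
    [0, 0.003, 0, 0],
    [0, 0.003, 0, 0],
    [0, 0.003, 0, 0],
    [0, 0.003, 0, 0],
    [0, 0, 0, 0]
  ]
}}

```text
clock: 4.07
position: [0.58, 0.0033, 0.0169]
eef_rot: [0.745, 0.667, 0.001, 0.001]
ft_force: [-1.0, 0.3, 0.1]
width: -0.0002
gripper_force: 0.0
```

```bash
cat >> h.py <<'E'
TH=np.radians(-6.3);TT=np.array([.555,.037])
def tray(w):
    c,s=np.cos(TH),np.sin(TH);return (np.asarray(w)[...,:2]-TT)@np.array([[c,-s],[s,c]])*1000
def tops(fn,lo=.0205,hi=.026,box=(25,90,-60,8)):
    """bright pixels at block-top height -> tray-frame points (mm)"""
    q=np.load(fn+".npz");d=q["d"];v,u=np.mgrid[0:480,0:640]
    r=np.stack([(u-q["cx"])/q["f"],-(v-q["cy"])/q["f"],-np.ones_like(d)],-1)*d[...,None]
    w=r@q["R"].T+q["o"];b=tray(w);g=q["p"].astype(int)
    m=(w[...,2]>lo)&(w[...,2]<hi)&(g.min(2)>110)&(b[...,0]>box[0])&(b[...,0]<box[1])&(b[...,1]>box[2])&(b[...,1]<box[3])
    return b[m],w[m],m
E
python3 - <<'E'
from h import *
snap("wrist","w3")
for n in("w2","w3"):
    b,w,m=tops(n);rc=cv2.minAreaRect(b.astype(np.float32));print(len(b),np.percentile(w[:,2],[10,50,90]).round(4),rc,b.min(0),b.max(0))
s=readout.observe();print(tray(s["position"]),s["ft_force"])
E
```

```text
4585 [0.0225 0.0233 0.024 ] ((60.46473693847656, -21.795425415039062), (56.0062255859375, 41.73066329956055), 86.25322723388672) [ 38.08236314 -50.18857581] [81.69266722  5.48390486]
3989 [0.0225 0.0233 0.024 ] ((60.98951721191406, -22.500045776367188), (55.11528015136719, 46.86500930786133), 35.969120025634766) [ 25.02449466 -49.93544528] [82.05484081  5.22354096]
[ 27.97785758 -30.78861072] [-0.16871749 -0.19487146 -0.06043207]
```

```bash
cat >> h.py <<'E'
def block(fn):
    q=np.load(fn+".npz");b,w,m=tops(fn);g=q["p"].astype(int);m=m&(g[...,0]-g[...,2]>4)
    n,l,st,_=cv2.connectedComponentsWithStats(m.astype(np.uint8));k=1+st[1:,4].argmax();v,u=np.nonzero(l==k)
    P=tray(np.array([world(fn,a,c,.023) for a,c in zip(u,v)]))
    # edge lines: left(+y) face, far(+x) face, near(-x) face, robustly, inner 20-80 %
    out={}
    for nm,ax,sg in(("far",0,1),("near",0,-1),("left",1,1)):
        o=P[:,1-ax];lo,hi=np.percentile(o,[12,85]);e=[]
        for a in np.arange(lo,hi,1.0):
            z=P[(o>=a)&(o<a+1)][:,ax]
            if len(z)>5:e.append((a+.5,np.sort(z*sg)[-2]*sg))
        e=np.array(e);s,c=np.polyfit(e[:,0],e[:,1],1);mid=e[:,0].mean();out[nm]=(round(float(np.degrees(np.arctan(s))),1),round(float(s*mid+c),1))
    return len(P),out
def look(fn):
    snap("wrist",fn);s=readout.observe();print(fn,"tcp tray",tray(s["position"]).round(1),"z",s["position"][2].round(4),"F",s["ft_force"].round(1),"t",s["clock"],block(fn))
E
python3 - <<'E'
from h import *
print(block("w2"),block("w3"))
E
```

```text
(4537, {'far': (5.0, 69.3), 'near': (4.8, 39.5), 'left': (-5.5, -13.4)}) (3893, {'far': (5.5, 69.3), 'near': (-15.2, 43.4), 'left': (-5.1, -13.6)})
```

Request:
{"name": "carry_out", "arguments": {
  "motion": [
    [0, 0.002, 0, 0],
    [0, 0.002, 0, 0],
    [0, 0.002, 0, 0],
    [0, 0.002, 0, 0],
    [0, 0, 0, 0]
  ]
}}

```text
clock: 4.53
position: [0.587, 0.0025, 0.0163]
eef_rot: [0.745, 0.667, 0.0, 0.0]
ft_force: [-1.4, 0.7, 3.8]
width: -0.0002
gripper_force: 2.3
```

```bash
python3 -c "
from h import *
look('w4')"
```

```text
w4 tcp tray [ 35.5 -30.8] z 0.0163 F [-1.   0.4  4.4] t 4.5833 (3939, {'far': (4.5, 76.4), 'near': (-14.8, 50.3), 'left': (-4.8, -13.4)})
```

Request:
{"name": "carry_out", "arguments": {
  "motion": [
    [0, 0, -0.001, 0],
    [0, 0, -0.001, 0],
    [0, 0, 0, 0],
    [0, 0, 0, 0]
  ]
}}

```text
clock: 4.92
position: [0.5868, 0.0025, 0.0182]
eef_rot: [0.745, 0.667, 0.0, 0.0]
ft_force: [-0.3, -0.4, 0.4]
width: 0.0002
gripper_force: 0.0
```

```bash
python3 -c "
from h import *
look('w5');p=cv2.imread('pics/w5.png')
cv2.imwrite('pics/w5c.png',cv2.resize(p[180:400,280:540],None,fx=2.7,fy=2.7,interpolation=cv2.INTER_CUBIC))"
```

```text
w5 tcp tray [ 35.3 -30.8] z 0.0182 F [ 0.4 -0.3  0.2] t 4.9667 (3969, {'far': (4.8, 76.4), 'near': (-14.1, 50.1), 'left': (-4.7, -13.3)})
```

View pics/w5c.png

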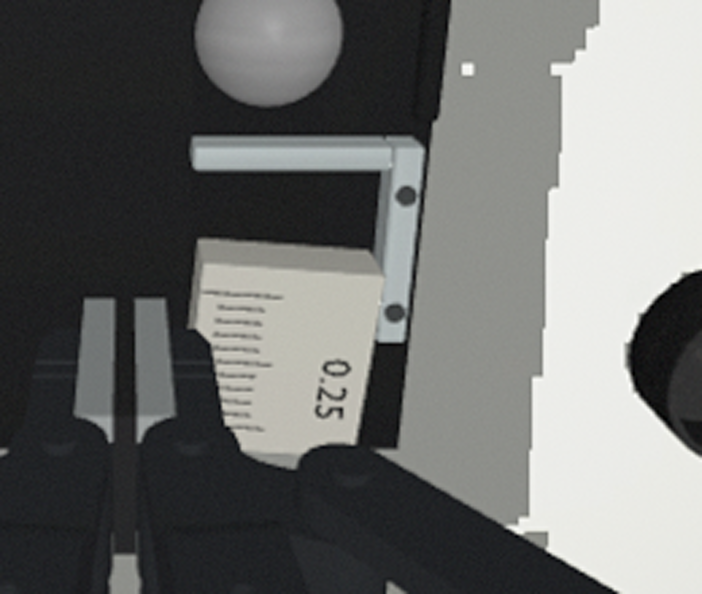

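Request:
{"name": "carry_out", "arguments": {
  "motion": [
    [0, -0.0035, 0, 0],
    [-0.006, 0, 0, 0],
    [-0.006, 0, 0, 0],
    [0, 0.002, 0, 0],
    [0, 0.0015, 0, 0]
  ]
}}

```text
clock: 5.38
position: [0.5855, -0.01, 0.0182]
eef_rot: [0.746, 0.666, 0.0, 0.0]
ft_force: [0.8, -0.8, 0.5]
width: -0.0
gripper_force: 0.0
```

Request:
{"name": "carry_out", "arguments": {
  "motion": [
    [0, 0.001, 0, 0],
    [0, 0.001, 0, 0],
    [0, 0, 0, 0],
    [0, 0, 0, 0]
  ]
}}

```text
clock: 5.72
position: [0.5873, -0.0095, 0.0182]
eef_rot: [0.745, 0.667, -0.0, -0.0]
ft_force: [0.5, 0.9, -0.4]
width: 0.0001
gripper_force: 0.0
```

```bash
python3 -c "
from h import *
look('w6')"
```

```text
w6 tcp tray [ 37.1 -42.7] z 0.0182 F [-0.1  0.9 -0.6] t 5.7667 (4563, {'far': (4.5, 76.3), 'near': (-11.4, 48.4), 'left': (-4.2, -13.5)})
```

Request:
{"name": "carry_out", "arguments": {
  "motion": [
    [0, 0.001, 0, 0],
    [0, 0.001, 0, 0],
    [0, 0, 0, 0]
  ]
}}

```text
clock: 6.02
position: [0.5895, -0.0098, 0.0182]
eef_rot: [0.745, 0.667, 0.0, 0.0]
ft_force: [0.1, 0.0, 1.3]
width: 0.0002
gripper_force: 0.0
```

```bash
python3 -c "
from h import *
look('w7')"
```

```text
w7 tcp tray [ 39.3 -42.8] z 0.0182 F [ 0.2  0.5 -0.1] t 6.0667 (4485, {'far': (3.3, 76.9), 'near': (-13.9, 49.0), 'left': (-3.6, -13.2)})
```

Request:
{"name": "carry_out", "arguments": {
  "motion": [
    [0, 0.001, 0, 0],
    [0, 0.001, 0, 0],
    [0, 0, 0, 0]
  ]
}}

```text
clock: 6.32
position: [0.5915, -0.0101, 0.0182]
eef_rot: [0.745, 0.667, 0.0, 0.0]
ft_force: [0.2, 0.3, 0.5]
width: 0.0001
gripper_force: 0.0
```

```bash
python3 -c "
from h import *
look('w8')"
```

```text
w8 tcp tray [ 41.4 -42.8] z 0.0182 F [-0.6  0.4 -0.3] t 6.3667 (4492, {'far': (0.6, 77.9), 'near': (-15.5, 50.1), 'left': (0.1, -12.6)})
```

Request:
{"name": "carry_out", "arguments": {
  "motion": [
    [0, -0.004, 0, 0],
    [-0.011, 0, 0, 0],
    [-0.011, 0, 0, 0],
    [0, 0.0125, 0, 0],
    [0, 0.0125, 0, 0]
  ]
}}

```text
clock: 6.78
position: [0.6093, -0.0358, 0.0183]
eef_rot: [0.746, 0.666, -0.0, -0.0]
ft_force: [-0.4, 0.6, 0.1]
width: 0.0002
gripper_force: 0.0
```

Request:
{"name": "carry_out", "arguments": {
  "motion": [
    [0.004, 0, 0, 0],
    [0.003, 0, 0, 0],
    [0.003, 0, 0, 0],
    [0.003, 0, 0, 0],
    [0, 0, 0, 0]
  ]
}}

```text
clock: 7.2
position: [0.6105, -0.0207, 0.0181]
eef_rot: [0.745, 0.667, -0.0, -0.0]
ft_force: [-0.2, 0.3, -0.2]
width: 0.0002
gripper_force: 0.0
```

```bash
python3 -c "
from h import *
look('w9')"
```

```text
w9 tcp tray [ 61.6 -51.4] z 0.0182 F [-0.1 -0.4 -0.2] t 7.25 (5386, {'far': (0.2, 76.6), 'near': (0.2, 47.2), 'left': (-0.0, -4.7)})
```

Request:
{"name": "carry_out", "arguments": {
  "motion": [
    [0.002, 0, 0, 0],
    [0.002, 0, 0, 0],
    [0.001, 0, 0, 0],
    [0.0005, 0, 0, 0],
    [0, 0, 0, 0]
  ]
}}

```text
clock: 7.67
position: [0.6117, -0.0158, 0.0182]
eef_rot: [0.745, 0.667, 0.0, 0.0]
ft_force: [0.3, 0.1, 0.1]
width: 0.0
gripper_force: 0.0
```

Request:
{"name": "carry_out", "arguments": {
  "motion": [
    [0.0005, 0, 0, 0],
    [0, 0, 0, 0]
  ]
}}

```text
clock: 7.83
position: [0.6118, -0.0154, 0.0182]
eef_rot: [0.745, 0.667, 0.0, 0.0]
ft_force: [-0.7, -0.2, -0.0]
width: -0.0002
gripper_force: 0.0
```

```bash
python3 -c "
from h import *
look('w10')"
```

```text
w10 tcp tray [ 62.2 -45.9] z 0.0182 F [-1.  -1.  -0.4] t 7.8833 (5364, {'far': (0.1, 77.0), 'near': (-0.0, 47.7), 'left': (-0.1, 0.7)})
```

Request:
{"name": "carry_out", "arguments": {
  "motion": [
    [0.0005, 0, 0, 0],
    [0, 0, 0, 0],
    [0, 0, 0, 0]
  ]
}}

```text
clock: 8.13
position: [0.6119, -0.0149, 0.0182]
eef_rot: [0.745, 0.667, 0.0, 0.0]
ft_force: [-0.8, -0.9, 0.0]
width: 0.0003
gripper_force: 0.0
```

Request:
{"name": "carry_out", "arguments": {
  "motion": [
    [0.0005, 0, 0, 0],
    [0, 0, 0, 0],
    [0, 0, 0, 0]
  ]
}}

```text
clock: 8.38
position: [0.6119, -0.0144, 0.0182]
eef_rot: [0.745, 0.667, -0.0, -0.0]
ft_force: [-0.2, -0.8, 0.2]
width: 0.0002
gripper_force: 0.4
```

```bash
python3 -c "
from h import *
look('w11')"
```

```text
w11 tcp tray [ 62.2 -44.8] z 0.0182 F [-0.5 -0.5  1.1] t 8.4333 (5352, {'far': (0.3, 77.1), 'near': (-0.3, 47.7), 'left': (-0.2, 1.6)})
```

```bash
cat >> h.py <<'E'
def stops(fn):
    b,w,m=tops(fn,.0165,.0215,(40,90,-35,12));q=np.load(fn+".npz");g=q["p"].astype(int);m=m&(g[...,0]-g[...,2]<2)
    n,l,st,_=cv2.connectedComponentsWithStats(m.astype(np.uint8));k=1+st[1:,4].argmax();v,u=np.nonzero(l==k)
    P=tray(np.array([world(fn,a,c,.019) for a,c in zip(u,v)]))
    F=P[(P[:,0]>50)&(P[:,0]<72)];S=P[(P[:,1]<-5)&(P[:,1]>-26)]
    f=lambda z:np.percentile(z,[2,98]).round(2).tolist()
    return "fence y",f(F[:,1]),"stop x",f(S[:,0])
E
python3 - <<'E'
from h import *
for n in("w2","w6","w9","w10","w11"):print(n,stops(n))
E
```

```text
w2 ('fence y', [1.74, 5.77], 'stop x', [78.28, 83.1])
w6 ('fence y', [1.51, 5.82], 'stop x', [78.3, 83.11])
w9 ('fence y', [1.5, 5.65], 'stop x', [78.42, 83.21])
w10 ('fence y', [1.42, 5.68], 'stop x', [78.4, 83.21])
w11 ('fence y', [1.5, 5.77], 'stop x', [78.38, 83.17])
```

Request:
{"name": "carry_out", "arguments": {
  "motion": [
    [0.0005, 0, 0, 0],
    [0, 0, 0, 0],
    [0, 0, 0, 0]
  ]
}}

```text
clock: 8.68
position: [0.612, -0.0139, 0.0182]
eef_rot: [0.745, 0.667, -0.0, 0.0]
ft_force: [-0.9, -1.7, 0.1]
width: 0.0002
gripper_force: 0.9
```

Request:
{"name": "carry_out", "arguments": {
  "motion": [
    [0.0005, 0, 0, 0],
    [0, 0, 0, 0],
    [0, 0, 0, 0]
  ]
}}

```text
clock: 8.93
position: [0.6121, -0.0134, 0.0182]
eef_rot: [0.745, 0.667, 0.0, 0.0]
ft_force: [0.3, -1.5, 0.3]
width: -0.0003
gripper_force: 0.9
```

```bash
python3 -c "
from h import *
look('w12');print(stops('w12'))"
```

```text
w12 tcp tray [ 62.2 -43.8] z 0.0182 F [ 0.5 -3.5 -0.8] t 8.9833 (5297, {'far': (0.0, 77.1), 'near': (-0.5, 47.8), 'left': (0.2, 2.6)})
('fence y', [2.52, 6.79], 'stop x', [78.47, 83.23])
```

Request:
{"name": "carry_out", "arguments": {
  "motion": [
    [-0.009, 0, 0, 0],
    [-0.01, 0, 0, 0],
    [0, -0.015, 0, 0],
    [0, -0.016, 0, 0],
    [0.015, 0, 0, 0]
  ]
}}

```text
clock: 9.4
position: [0.5771, -0.0161, 0.0178]
eef_rot: [0.746, 0.666, -0.001, -0.001]
ft_force: [0.7, -0.5, -0.3]
width: -0.0
gripper_force: 0.0
```

Request:
{"name": "carry_out", "arguments": {
  "motion": [
    [0.015, 0, 0, 0],
    [0.016, 0, 0, 0],
    [0, 0.003, 0, 0],
    [0, 0.002, 0, 0],
    [0, 0, 0, 0]
  ]
}}

```text
clock: 9.82
position: [0.5897, 0.0154, 0.0182]
eef_rot: [0.745, 0.667, 0.0, 0.0]
ft_force: [0.6, -0.1, 0.4]
width: -0.0
gripper_force: 0.0
```

Request:
{"name": "carry_out", "arguments": {
  "motion": [
    [0, 0.0005, 0, 0],
    [0, 0.0005, 0, 0],
    [0, 0.0005, 0, 0],
    [0, 0, 0, 0]
  ]
}}

```text
clock: 10.15
position: [0.5907, 0.0157, 0.0182]
eef_rot: [0.745, 0.667, -0.0, 0.0]
ft_force: [0.1, 1.2, 0.2]
width: 0.0002
gripper_force: 0.0
```

```bash
python3 -c "
from h import *
look('w13');print(stops('w13'))"
```

```text
w13 tcp tray [ 37.8 -17.1] z 0.0182 F [ 0.6  0.6 -0.3] t 10.2 (4059, {'far': (-0.0, 77.0), 'near': (-20.6, 50.9), 'left': (0.4, 3.1)})
('fence y', [2.69, 7.01], 'stop x', [78.56, 83.14])
```

Continue pushing +x in small steps.

Request:
{"name": "carry_out", "arguments": {
  "motion": [
    [0, 0.0005, 0, 0],
    [0, 0.0005, 0, 0],
    [0, 0.0005, 0, 0],
    [0, 0, 0, 0],
    [0, 0, 0, 0]
  ]
}}

```text
clock: 10.62
position: [0.5922, 0.016, 0.0182]
eef_rot: [0.745, 0.667, 0.0, 0.0]
ft_force: [0.5, -0.3, -1.1]
width: -0.0002
gripper_force: 0.0
```

Request:
{"name": "carry_out", "arguments": {
  "motion": [
    [0, 0.0005, 0, 0],
    [0, 0.0005, 0, 0],
    [0, 0, 0, 0],
    [0, 0, 0, 0]
  ]
}}

```text
clock: 10.95
position: [0.5932, 0.0159, 0.0182]
eef_rot: [0.745, 0.667, 0.0, 0.0]
ft_force: [0.1, 0.3, -0.4]
width: -0.0003
gripper_force: 0.0
```

```bash
python3 -c "
from h import *
look('w14');print(stops('w14'))"
```

```text
w14 tcp tray [ 40.2 -16.8] z 0.0182 F [-1.1 -0.5  0.5] t 11.0 (3809, {'far': (0.2, 77.0), 'near': (-27.3, 52.5), 'left': (-0.0, 3.0)})
('fence y', [2.62, 6.94], 'stop x', [78.53, 83.13])
```

Request:
{"name": "carry_out", "arguments": {
  "motion": [
    [0, 0.0005, 0, 0],
    [0, 0.0005, 0, 0],
    [0, 0.0005, 0, 0],
    [0, 0, 0, 0],
    [0, 0, 0, 0]
  ]
}}

```text
clock: 11.42
position: [0.5946, 0.0157, 0.0182]
eef_rot: [0.745, 0.667, -0.0, -0.0]
ft_force: [-0.2, -0.3, 0.5]
width: -0.0001
gripper_force: 0.3
```

Request:
{"name": "carry_out", "arguments": {
  "motion": [
    [0, 0.0005, 0, 0],
    [0, 0.0005, 0, 0],
    [0, 0, 0, 0],
    [0, 0, 0, 0]
  ]
}}

```text
clock: 11.75
position: [0.5954, 0.0156, 0.0181]
eef_rot: [0.745, 0.667, -0.0, -0.0]
ft_force: [-2.5, -0.2, 1.0]
width: 0.0002
gripper_force: 1.4
```

```bash
python3 -c "
from h import *
look('w15');print(stops('w15'))"
```

```text
w15 tcp tray [ 42.6 -16.8] z 0.0181 F [-3.3 -0.4  0.3] t 11.8 (3764, {'far': (0.1, 78.7), 'near': (-28.4, 54.7), 'left': (0.4, 2.9)})
('fence y', [2.67, 7.44], 'stop x', [80.23, 83.91])
```

Request:
{"name": "carry_out", "arguments": {
  "motion": [
    [0, -0.002, 0, 0],
    [0, -0.004, 0, 0],
    [0, 0, -0.02, 0],
    [0, 0, -0.04, 0],
    [0, 0, -0.04, 0]
  ],
  "hand": 0.05
}}

```text
clock: 12.22
position: [0.5886, 0.0163, 0.1183]
eef_rot: [0.745, 0.667, -0.001, -0.001]
ft_force: [1.9, 0.3, 0.9]
width: 0.0498
gripper_force: 0.0
```

Request:
{"name": "carry_out", "arguments": {
  "motion": [
    [0.009, -0.04, 0, 0],
    [0.009, -0.04, 0, 0],
    [0, 0, 0, 0],
    [0, 0, 0, 0]
  ]
}}

```text
clock: 12.55
position: [0.5102, 0.0436, 0.1186]
eef_rot: [0.745, 0.667, -0.0, -0.0]
ft_force: [0.5, -0.9, -0.1]
width: 0.0501
gripper_force: 0.0
```

```bash
python3 -c "
from h import *
look('w16');print(stops('w16'));p=cv2.imread('pics/w16.png');cv2.imwrite('pics/w16c.png',cv2.resize(p[100:340,200:520],None,fx=2.5,fy=2.5,interpolation=cv2.INTER_CUBIC))"
```

```text
w16 tcp tray [-43.2   1.6] z 0.1187 F [ 1.8 -1.  -0. ] t 12.6 (281, {'far': (-4.7, 72.6), 'near': (-24.8, 58.6), 'left': (8.1, 0.3)})Traceback (most recent call last):
  File "<string>", line 3, in <module>
    look('w16');print(stops('w16'));p=cv2.imread('pics/w16.png');cv2.imwrite('pics/w16c.png',cv2.resize(p[100:340,200:520],None,fx=2.5,fy=2.5,interpolation=cv2.INTER_CUBIC))
                      ~~~~~^^^^^^^
  File "h.py", line 60, in stops
    return "fence y",f(F[:,1]),"stop x",f(S[:,0])
                                        ~^^^^^^^^
  File "h.py", line 59, in <lambda>
    f=lambda z:np.percentile(z,[2,98]).round(2).tolist()
               ~~~~~~~~~~~~~^^^^^^^^^^
    return _quantile_unchecked(
        a, q, axis, out, overwrite_input, method, keepdims, weights)
    return _ureduce(a,
                    func=_quantile_ureduce_func,
    ...<5 lines>...
                    overwrite_input=overwrite_input,
                    method=method)
    r = func(a, **kwargs)
    result = _quantile(arr,
                       quantiles=q,
    ...<2 lines>...
                       out=out,
                       weights=wgt)
    slices_having_nans = np.isnan(arr[-1, ...])
                                  ~~~^^^^^^^^^
IndexError: index -1 is out of bounds for axis 0 with size 0
```

Request:
{"name": "carry_out", "arguments": {
  "motion": [
    [0, 0, -0.04, 0],
    [0, 0, -0.04, 0],
    [0, 0, -0.04, 0],
    [0, 0, 0, 0],
    [0, 0, 0, 0]
  ]
}}

```text
clock: 13.02
position: [0.5149, 0.0428, 0.2407]
eef_rot: [0.745, 0.667, 0.002, 0.002]
ft_force: [0.3, 0.2, -0.7]
width: 0.0502
gripper_force: 0.0
```

```bash
python3 -c "
from h import *
snap('wrist','w16');p=cv2.imread('pics/w16.png');cv2.imwrite('pics/w16c.png',cv2.resize(p[130:270,280:480],None,fx=4,fy=4,interpolation=cv2.INTER_CUBIC));s=readout.observe();print(s['position'])
print(block('w16'));print(stops('w16'))"
```

```text
[0.51355902 0.04280706 0.23890165]
(882, {'far': (-0.3, 81.8), 'near': (-0.9, 57.5), 'left': (0.6, 0.8)})
('fence y', [2.24, 6.6], 'stop x', [85.63, 89.57])
```

View pics/w16c.png

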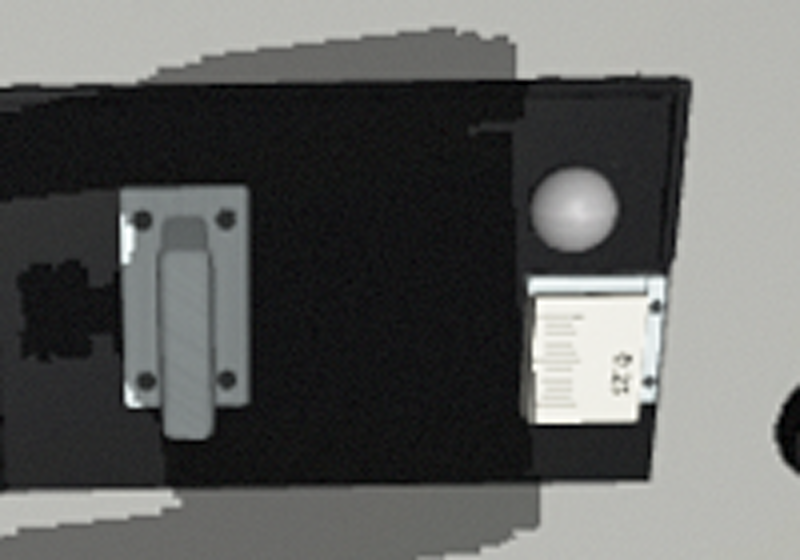

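```bash
cat >> h.py <<'E'
def grip(fn):
    b,w,m=tops(fn,.060,.074,(-70,-25,-35,35));q=np.load(fn+".npz");d=q["d"];v,u=np.mgrid[0:480,0:640]
    W=np.array([world(fn,a,c) for a,c in zip(u[::1,::1].ravel(),v.ravel())]) if 0 else None
    r=np.stack([(u-q["cx"])/q["f"],-(v-q["cy"])/q["f"],-np.ones_like(d)],-1)*d[...,None];w=r@q["R"].T+q["o"];b=tray(w)
    m=(w[...,2]>.0655)&(w[...,2]<.072)&(np.abs(b[...,0]+45)<20)&(np.abs(b[...,1])<35)
    rc=cv2.minAreaRect(b[m].astype(np.float32));return m.sum(),np.median(w[m][:,2]).round(4),rc,np.median(w[m],0)
E
python3 -c "
from h import *
look('w17');print(stops('w17'),grip('w17'))
s=readout.observe();print(s['position'],s['eef_rot'],s['joint_vel'].round(4))
snap('top','top1');print(grip('w1'))"
```

```text
w17 tcp tray [-42.7   1.1] z 0.2378 F [-1.1  0.8  0.4] t 13.1167 (884, {'far': (-4.6, 81.7), 'near': (1.5, 56.4), 'left': (0.3, 1.0)})Traceback (most recent call last):
  File "<string>", line 3, in <module>
    look('w17');print(stops('w17'),grip('w17'))
                      ~~~~~^^^^^^^
  File "h.py", line 60, in stops
    return "fence y",f(F[:,1]),"stop x",f(S[:,0])
                                        ~^^^^^^^^
  File "h.py", line 59, in <lambda>
    f=lambda z:np.percentile(z,[2,98]).round(2).tolist()
               ~~~~~~~~~~~~~^^^^^^^^^^
    return _quantile_unchecked(
        a, q, axis, out, overwrite_input, method, keepdims, weights)
    return _ureduce(a,
                    func=_quantile_ureduce_func,
    ...<5 lines>...
                    overwrite_input=overwrite_input,
                    method=method)
    r = func(a, **kwargs)
    result = _quantile(arr,
                       quantiles=q,
    ...<2 lines>...
                       out=out,
                       weights=wgt)
    slices_having_nans = np.isnan(arr[-1, ...])
                                  ~~~^^^^^^^^^
IndexError: index -1 is out of bounds for axis 0 with size 0
```

```bash
python3 -c "
from h import *
snap('wrist','w17');s=readout.observe();print(s['position'],s['eef_rot'],s['joint_vel'].round(4))
print(grip('w17'));print(grip('w1'));snap('top','top1')"
```

```text
[0.5121395  0.04283356 0.23726677] [ 7.45397865e-01  6.66619656e-01 -3.99698029e-04 -3.12186889e-04] [ 0.0011  0.0095  0.01   -0.      0.0026  0.0011]
(np.int64(586), np.float64(0.0682), ((-39.04063034057617, -0.09129714965820312), (45.733665466308594, 12.130325317382812), 89.76648712158203), array([0.5161654 , 0.04323562, 0.06816956]))
(np.int64(480), np.float64(0.0682), ((-46.31192398071289, 0.48587989807128906), (44.61160659790039, 11.374829292297363), 89.57398986816406), array([0.50955836, 0.0437328 , 0.06818609]))
```

```bash
cat >> h.py <<'E'
def gaps(fn):
    q=np.load(fn+".npz");g=q["p"].astype(int);v,u=np.mgrid[0:480,0:640]
    r=np.stack([(u-q["cx"])/q["f"],-(v-q["cy"])/q["f"],-np.ones(u.shape)],-1)@q["R"].T
    w=r*q["d"][...,None]+q["o"];b=tray(w);reg=(b[...,0]>35)&(b[...,0]<97)&(b[...,1]>-42)&(b[...,1]<12)&(g.min(2)>110)
    pl=lambda z:tray((r*((z-q["o"][2])/r[...,2])[...,None]+q["o"]))
    B=pl(.023)[reg&(w[...,2]>.0213)&(w[...,2]<.026)];S=pl(.019)[reg&(w[...,2]>.0165)&(w[...,2]<.0208)]
    c=np.median(B,0);pr=lambda z,p:np.percentile(z,p).round(1)
    f=S[(abs(S[:,0]-c[0])<10)&(S[:,1]>c[1]+12)];t=S[(abs(S[:,1]-c[1])<8)&(S[:,0]>c[0]+10)]
    bl=B[abs(B[:,0]-c[0])<10];bf=B[abs(B[:,1]-c[1])<8]
    print("n",len(B),len(f),len(t),"block y",pr(bl[:,1],[1,99]),"fence",pr(f[:,1],[2,98]),"block x",pr(bf[:,0],[1,99]),"stop",pr(t[:,0],[2,98]))
    print("block tops depth-rect",cv2.minAreaRect(B.astype(np.float32)))
E
python3 -c "
from h import *
gaps('w17')"
```

```text
n 875 88 53 block y [-31.8   2.3] fence [1.5 6.9] block x [54.4 83.9] stop [85.5 89.7]
block tops depth-rect ((70.58406066894531, -14.746952056884766), (34.20039367675781, 32.9581413269043), 89.9204330444336)
```

Request:
{"name": "carry_out", "arguments": {
  "motion": [
    [-0.009, 0.04, 0, 0],
    [-0.009, 0.035, 0, 0],
    [0, 0.008, 0.03, 0],
    [0, 0, 0.035, 0],
    [0, 0, 0.035, 0]
  ],
  "hand": 0
}}

```text
clock: 13.63
position: [0.5932, 0.0155, 0.1358]
eef_rot: [0.746, 0.667, -0.0, -0.0]
ft_force: [0.1, -1.3, -0.2]
width: -0.0003
gripper_force: 0.0
```

Request:
{"name": "carry_out", "arguments": {
  "motion": [
    [0, 0, 0.035, 0],
    [0, 0, 0.03, 0],
    [0, 0, 0.02, 0],
    [0, 0, 0.01, 0],
    [0, 0, 0, 0]
  ]
}}

```text
clock: 14.05
position: [0.5907, 0.0159, 0.0401]
eef_rot: [0.745, 0.667, -0.002, -0.002]
ft_force: [-0.3, -0.1, 0.2]
width: -0.0002
gripper_force: 0.0
```

```bash
python3 -c "
from h import *
snap('wrist','w18');snap('wrist','w18')
s=readout.observe();print(s['position'],tray(s['position']));gaps('w18');gaps('w12');gaps('w15')"
```

```text
[0.59272204 0.01590037 0.04321479] [ 39.80959315 -16.83280627]
n 3543 419 248 block y [-31.9   2.6] fence [1.7 7.1] block x [54.6 83.9] stop [85.4 90. ]
block tops depth-rect ((69.33045959472656, -14.604068756103516), (29.8767147064209, 35.812957763671875), 0.7970288991928101)
n 5364 539 378 block y [-33.7   2.2] fence [1.7 6.8] block x [47.8 77. ] stop [78.5 83.2]
block tops depth-rect ((62.407264709472656, -16.22956085205078), (29.82233238220215, 37.875099182128906), 0.12190693616867065)
n 3796 507 258 block y [-32.5   2.5] fence [2.2 7.4] block x [38.9 78.8] stop [80.1 83.9]
block tops depth-rect ((58.802711486816406, -14.500537872314453), (35.93450927734375, 44.273136138916016), 89.97099304199219)
```

Request:
{"name": "carry_out", "arguments": {
  "motion": [
    [0, 0, 0.008, 0],
    [0, 0, 0.008, 0],
    [0, 0, 0.008, 0],
    [0, 0, 0, 0],
    [0, 0, 0, 0]
  ]
}}

```text
clock: 14.57
position: [0.5923, 0.016, 0.0189]
eef_rot: [0.745, 0.667, -0.0, -0.0]
ft_force: [-0.2, 0.5, -0.0]
width: 0.0002
gripper_force: 0.0
```

Request:
{"name": "carry_out", "arguments": {
  "motion": [
    [0, 0.002, 0, 0],
    [0, 0.002, 0, 0],
    [0, 0.002, 0, 0],
    [0, 0, 0, 0],
    [0, 0, 0, 0]
  ]
}}

```text
clock: 14.98
position: [0.5989, 0.0152, 0.0194]
eef_rot: [0.745, 0.667, 0.0, 0.0]
ft_force: [-0.3, -0.7, -0.6]
width: 0.0003
gripper_force: 0.0
```

```bash
python3 -c "
from h import *
look('w19');gaps('w19')"
```

```text
w19 tcp tray [ 45.8 -16.8] z 0.0193 F [ 0.2 -0.4 -0.1] t 15.0333 (3895, {'far': (-0.7, 84.0), 'near': (-24.2, 58.6), 'left': (-0.0, 3.1)})
n 3903 551 324 block y [-32.3   2.9] fence [1.6 7.4] block x [43.4 84. ] stop [85.4 90. ]
block tops depth-rect ((62.31665802001953, -14.456563949584961), (35.64496612548828, 44.358489990234375), 89.93282318115234)
```

Request:
{"name": "carry_out", "arguments": {
  "motion": [
    [0, 0.0005, 0.0005, 0],
    [0, 0.0005, 0, 0],
    [0, 0.0005, 0, 0],
    [0, 0.0005, 0, 0],
    [0, 0.0005, 0, 0]
  ]
}}

```text
clock: 15.45
position: [0.6011, 0.015, 0.0187]
eef_rot: [0.745, 0.667, -0.0, -0.0]
ft_force: [-0.7, 0.1, -0.5]
width: -0.0004
gripper_force: 0.1
```

Request:
{"name": "carry_out", "arguments": {
  "motion": [
    [0, 0.0005, 0, 0],
    [0, 0.0005, 0, 0],
    [0, 0, 0, 0],
    [0, 0, 0, 0]
  ]
}}

```text
clock: 15.78
position: [0.6017, 0.0149, 0.0186]
eef_rot: [0.745, 0.667, -0.0, -0.0]
ft_force: [-3.6, 1.5, 2.0]
width: 0.0
gripper_force: 1.6
```

```bash
python3 -c "
from h import *
look('w20');gaps('w20')"
```

```text
w20 tcp tray [ 48.9 -16.9] z 0.0186 F [-3.   0.2  0.8] t 15.8333 (3723, {'far': (0.2, 85.0), 'near': (-28.0, 60.9), 'left': (0.9, 3.0)})
n 3740 560 265 block y [-32.3   2.7] fence [1.9 7.7] block x [45.2 85. ] stop [86.5 90.2]
block tops depth-rect ((64.16071319580078, -14.55168342590332), (35.51557159423828, 42.43172836303711), 89.982666015625)
```

Request:
{"name": "carry_out", "arguments": {
  "motion": [
    [0, -0.002, 0, 0],
    [0, -0.004, 0, 0],
    [-0.015, 0, 0, 0],
    [-0.016, 0, 0, 0],
    [-0.015, 0, 0, 0]
  ]
}}

```text
clock: 16.25
position: [0.591, -0.0305, 0.0188]
eef_rot: [0.745, 0.667, 0.0, 0.0]
ft_force: [0.3, -0.4, 0.1]
width: -0.0001
gripper_force: 0.0
```

Request:
{"name": "carry_out", "arguments": {
  "motion": [
    [0, 0.013, 0, 0],
    [0, 0.013, 0, 0],
    [0.008, 0, 0, 0],
    [0.005, 0, 0, 0],
    [0.002, 0, 0, 0]
  ]
}}

```text
clock: 16.67
position: [0.6179, -0.0171, 0.0185]
eef_rot: [0.745, 0.667, -0.0, -0.0]
ft_force: [-0.7, -0.1, 0.2]
width: 0.0
gripper_force: 0.0
```

Request:
{"name": "carry_out", "arguments": {
  "motion": [
    [0.0005, 0, 0, 0],
    [0.0005, 0, 0, 0],
    [0.0005, 0, 0, 0],
    [0, 0, 0, 0]
  ]
}}

```text
clock: 17.0
position: [0.6185, -0.0166, 0.0187]
eef_rot: [0.745, 0.667, -0.0, -0.0]
ft_force: [0.0, 0.1, 0.1]
width: 0.0
gripper_force: 0.0
```

```bash
python3 -c "
from h import *
look('w21');gaps('w21')"
```

```text
w21 tcp tray [ 69.1 -46.4] z 0.0187 F [-0.5  0.  -0.5] t 17.05 (5420, {'far': (-0.6, 85.2), 'near': (-0.4, 55.9), 'left': (0.7, 2.5)})
n 5453 588 338 block y [-35.9   2.2] fence [1.7 7.2] block x [56.  85.2] stop [86.1 90.5]
block tops depth-rect ((71.85550689697266, -15.841804504394531), (42.60383224487305, 33.08449935913086), 88.24563598632812)
```

Request:
{"name": "carry_out", "arguments": {
  "motion": [
    [0.0005, 0, 0, 0],
    [0.0005, 0, 0, 0],
    [0.0005, 0, 0, 0],
    [0.0005, 0, 0, 0],
    [0, 0, 0, 0]
  ]
}}

```text
clock: 17.47
position: [0.619, -0.0146, 0.0187]
eef_rot: [0.745, 0.667, 0.0, 0.0]
ft_force: [-0.0, 0.1, 0.0]
width: -0.0002
gripper_force: 0.0
```

Request:
{"name": "carry_out", "arguments": {
  "motion": [
    [0.0005, 0, 0, 0],
    [0.0005, 0, 0, 0],
    [0, 0, 0, 0],
    [0, 0, 0, 0]
  ]
}}

```text
clock: 17.8
position: [0.6191, -0.0137, 0.0187]
eef_rot: [0.745, 0.667, 0.0, 0.0]
ft_force: [0.2, -1.5, -0.1]
width: -0.0004
gripper_force: 0.4
```

```bash
python3 -c "
from h import *
look('w22');gaps('w22')"
```

```text
w22 tcp tray [ 69.2 -43.4] z 0.0187 F [ 0.6 -0.4 -0.4] t 17.85 (5337, {'far': (-0.6, 85.2), 'near': (-0.7, 56.0), 'left': (0.3, 3.1)})
n 5356 539 342 block y [-33.   3.] fence [2.4 7.2] block x [56.  85.2] stop [86.1 90.4]
block tops depth-rect ((72.47875213623047, -15.563568115234375), (33.52409744262695, 37.88794708251953), 0.49438023567199707)
```

Request:
{"name": "carry_out", "arguments": {
  "motion": [
    [0.0005, 0, 0, 0],
    [0.0005, 0, 0, 0],
    [0, 0, 0, 0],
    [0, 0, 0, 0]
  ]
}}

```text
clock: 18.18
position: [0.6192, -0.0127, 0.0187]
eef_rot: [0.745, 0.667, 0.0, 0.0]
ft_force: [0.5, -1.3, -0.2]
width: 0.0001
gripper_force: 0.9
```

```bash
python3 -c "
from h import *
look('w23');gaps('w23')"
```

```text
w23 tcp tray [ 69.2 -42.3] z 0.0187 F [ 0.3 -2.2  1.2] t 18.2333 (5322, {'far': (-0.4, 85.2), 'near': (-0.8, 55.9), 'left': (1.0, 4.0)})
n 5337 544 339 block y [-32.    3.6] fence [3.5 8.2] block x [55.9 85.2] stop [86.  90.4]
block tops depth-rect ((70.57839965820312, -14.334188461303711), (29.81898307800293, 37.3795051574707), 0.7478547096252441)
```

Request:
{"name": "carry_out", "arguments": {
  "motion": [
    [-0.003, 0, 0, 0],
    [-0.007, 0, 0, 0],
    [0, 0, -0.03, 0],
    [0, 0, -0.04, 0],
    [0, 0, -0.04, 0]
  ]
}}

```text
clock: 18.65
position: [0.6168, -0.0231, 0.129]
eef_rot: [0.745, 0.667, -0.001, -0.001]
ft_force: [1.5, -0.3, -0.0]
width: -0.0002
gripper_force: 0.0
```

Request:
{"name": "carry_out", "arguments": {
  "motion": [
    [0, 0, -0.04, 0],
    [0, 0, -0.03, 0],
    [0.018, -0.036, -0.02, 0],
    [0.018, -0.036, 0, 0],
    [0.018, -0.036, 0, 0]
  ],
  "hand": 0.05
}}

```text
clock: 19.07
position: [0.5186, 0.0413, 0.2184]
eef_rot: [0.746, 0.666, 0.001, 0.001]
ft_force: [-0.5, 0.4, -0.3]
width: 0.0498
gripper_force: 0.0
```

Request:
{"name": "carry_out", "arguments": {
  "motion": [
    [0, 0, 0, 0],
    [0, 0, 0, 0],
    [0, 0, 0, 0],
    [0, 0, 0, 0]
  ]
}}

```text
clock: 19.4
position: [0.5201, 0.0409, 0.2173]
eef_rot: [0.745, 0.667, 0.0, 0.0]
ft_force: [0.7, 0.5, 0.0]
width: 0.0502
gripper_force: 0.0
```

```bash
python3 -c "
from h import *
snap('wrist','w24');s=readout.observe();print(s['position'],s['eef_rot'],tray(s['position']),s['joint_vel'].round(4));gaps('w24');print(grip('w24'))"
```

```text
[0.52007776 0.04084611 0.21715596] [7.45516768e-01 6.66486844e-01 1.23356946e-04 1.43684191e-04] [-3.51333883e+01 -9.28590549e-03] [-0.0033  0.0057  0.0042  0.0007 -0.0002  0.0018]
n 965 95 45 block y [-30.7   3.8] fence [2.9 8. ] block x [55.8 84.9] stop [86.6 90.1]
block tops depth-rect ((70.69892883300781, -13.443183898925781), (34.51756286621094, 30.567106246948242), 89.90848541259766)
(np.int64(680), np.float64(0.0681), ((-38.9680061340332, 1.0165233612060547), (12.16203498840332, 44.98814010620117), 0.029149143025279045), array([0.51652621, 0.04295794, 0.06813027]))
```

Request:
{"name": "carry_out", "arguments": {
  "motion": [
    [0.001, -0.0039, 0.03, 0],
    [0, 0, 0.04, 0],
    [0, 0, 0.04, 0],
    [0, 0, 0.03, 0],
    [0, 0, 0.02, 0]
  ]
}}

```text
clock: 19.87
position: [0.5145, 0.0422, 0.054]
eef_rot: [0.746, 0.666, -0.001, -0.001]
ft_force: [0.3, -0.3, -0.4]
width: 0.0501
gripper_force: 0.0
```

Request:
{"name": "carry_out", "arguments": {
  "motion": [
    [0, 0, 0.012, 0],
    [0, 0, 0.01, 0],
    [0, 0, 0, 0],
    [0, 0, 0, 0],
    [0, 0, 0, 0]
  ]
}}

```text
clock: 20.28
position: [0.5161, 0.0427, 0.0359]
eef_rot: [0.745, 0.667, 0.0, 0.0]
ft_force: [0.1, 0.3, -0.6]
width: 0.05
gripper_force: 0.0
```

Request:
{"name": "carry_out", "arguments": {
  "motion": [
    [0, 0, 0, 0],
    [0, 0, 0, 0],
    [0, 0, 0, 0]
  ],
  "hand": 0.017,
  "squeeze": 20
}}

```text
clock: 20.53
position: [0.5158, 0.0429, 0.036]
eef_rot: [0.745, 0.667, 0.0, 0.0]
ft_force: [-0.1, 0.2, 0.1]
width: 0.0171
gripper_force: 0.0
```

```bash
python3 -c "
from h import *
snap('wrist','w25');s=readout.observe();print(s['position'],s['eef_rot'],tray(s['position']),s['width'],s['ft_force'])"
```

```text
[0.51576506 0.04286433 0.03582574] [7.45289976e-01 6.66740258e-01 3.95338591e-04 3.50808617e-04] [-39.64151426   1.52349763] 0.016665375409052146 [-0.11754154 -0.27283744  0.37231958]
```

Now close with full squeeze.

Request:
{"name": "carry_out", "arguments": {
  "motion": [
    [0, 0, 0, 0],
    [0, 0, 0, 0],
    [0, 0, 0, 0]
  ],
  "hand": 0.008,
  "squeeze": 30
}}

```text
clock: 20.83
position: [0.5157, 0.0429, 0.0358]
eef_rot: [0.745, 0.667, 0.0, 0.0]
ft_force: [-0.7, 0.4, 8.1]
width: 0.0118
gripper_force: 29.9
```

Request:
{"name": "carry_out", "arguments": {
  "motion": [
    [0, 0, 0, 0],
    [0, 0, 0, 0],
    [0, 0, 0, 0]
  ],
  "hand": 0,
  "squeeze": 110
}}

```text
clock: 21.08
position: [0.5158, 0.0429, 0.036]
eef_rot: [0.745, 0.667, 0.0, 0.0]
ft_force: [-2.8, 1.0, 12.7]
width: 0.0108
gripper_force: 107.7
```

```bash
python3 -c "
from h import *
snap('wrist','w26');s=readout.observe();print(s['position'],s['eef_rot'],tray(s['position']),s['width'],s['ft_force'],s['gripper_force']);p=cv2.imread('pics/w26.png');cv2.imwrite('pics/w26c.png',p)
q=np.load('top0.npz');o=q['o']
# lens ring via top: fit ellipse
m=cv2.imread('pics/top0.png').astype(int).sum(2);k=np.zeros((480,640),np.uint8);k[222:264,202:244]=255*(m[222:264,202:244]<170)
cs,_=cv2.findContours(k,cv2.RETR_EXTERNAL,cv2.CHAIN_APPROX_NONE)
c=max(cs,key=len);e=cv2.fitEllipse(c);print(e,world('top0',*e[0],.2405))
cs,_=cv2.findContours(k,cv2.RETR_CCOMP,cv2.CHAIN_APPROX_NONE)
print([ (len(c),cv2.fitEllipse(c)) for c in cs if len(c)>30])
for n in('top0','top1'):
  Z=[world(n,u,v) for v in range(220,268) for u in range(200,248) if k[v,u]];Z=np.array([z for z in Z if .22<z[2]<.26]);print(n,len(Z),np.median(Z[:,2]))
"
```

```text
[0.51574545 0.04290936 0.03595754] [7.45039699e-01 6.67019939e-01 3.28346945e-04 3.72881077e-04] [-39.66595224   1.56610521] 0.010282766623417362 [-1.97103584  1.44625858 12.35290341] 107.65429973602295
((222.6847686767578, 243.55294799804688), (33.32276916503906, 34.33226776123047), 76.45622253417969) [0.56144611 0.31486448 0.2405    ]
[(96, ((222.6847686767578, 243.55294799804688), (33.32276916503906, 34.33226776123047), 76.45622253417969)), (87, ((222.3656463623047, 243.39817810058594), (30.03559684753418, 31.531070709228516), 43.179325103759766))]
top0 244 0.24084210593365757
top1 245 0.24068328702021013
```

View pics/w26c.png

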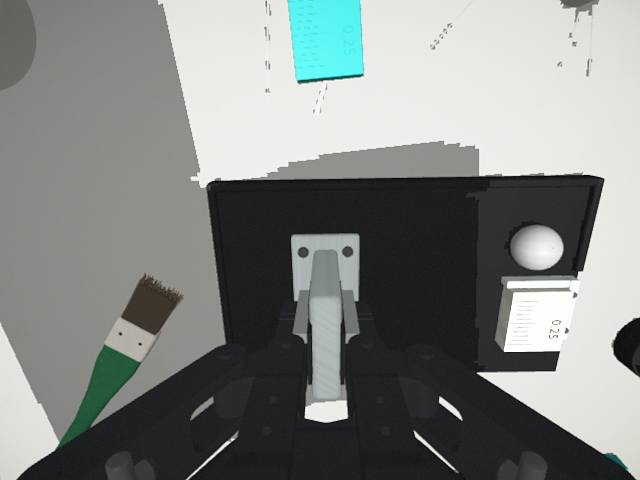

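Run:
```python
from h import *
# gripper cloud from w26 in world, relative to TCP
q=np.load("w26.npz");v,u=np.mgrid[0:480,0:640];d=q["d"]
r=np.stack([(u-q["cx"])/q["f"],-(v-q["cy"])/q["f"],-np.ones(u.shape)],-1)*d[...,None];w=r@q["R"].T+q["o"]
b=tray(w);s=readout.observe();tc=tray(s["position"])
for lo in np.arange(.02,.16,.015):
    m=(v>300)&(d>0)&(w[...,2]>lo+.03)&(w[...,2]<lo+.045)&(abs(b[...,0]-tc[0])<110)&(abs(b[...,1]-tc[1])<80)
    if m.sum(): print("above tip %.3f"%(lo+.03-.036),(b[m].min(0)-tc).round(),(b[m].max(0)-tc).round())
# ball: sphere-top pixels from depth
m=(np.hypot(u-537,v-247)<24)&(w[...,2]>.017)&(w[...,2]<.04)
A=w[m];M=np.c_[2*A,np.ones(len(A))];x=np.linalg.lstsq(M,(A**2).sum(1),rcond=None)[0];print("sphere fit",x[:3],np.sqrt(x[3]+x[:3]@x[:3]),"rel tray",tray(x[:3])-tc)
for n in("w26",): print("centroid", world(n,537.5,247,.0205), tray(world(n,537.5,247,.0205))-tc)
# magnifier cloud from top0
q=np.load("top0.npz");d=q["d"]
r=np.stack([(u-q["cx"])/q["f"],-(v-q["cy"])/q["f"],-np.ones(u.shape)],-1)*d[...,None];w=r@q["R"].T+q["o"]
reg=(w[...,0]>.48)&(w[...,0]<.72)&(w[...,1]>.2)&(w[...,1]<.4)
for a,c in((.006,.03),(.1,.15),(.15,.2),(.2,.235),(.235,.25),(.25,.28),(.28,.32)):
    m=reg&(w[...,2]>a)&(w[...,2]<c)
    if m.sum()>2: print(a,c,m.sum(),np.percentile(w[m][:,:2],[2,50,98],axis=0).round(3).tolist())
snap("scene","s2")
q=np.load("s2.npz");d=q["d"]
r=np.stack([(u-q["cx"])/q["f"],-(v-q["cy"])/q["f"],-np.ones(u.shape)],-1)*d[...,None];w=r@q["R"].T+q["o"]
reg=(w[...,0]>.48)&(w[...,0]<.72)&(w[...,1]>.2)&(w[...,1]<.4)
for a,c in((.006,.03),(.05,.1),(.1,.15),(.15,.2),(.2,.235),(.235,.25),(.25,.28),(.28,.32)):
    m=reg&(w[...,2]>a)&(w[...,2]<c)
    if m.sum()>2: print("scene",a,c,m.sum(),np.percentile(w[m][:,:2],[2,50,98],axis=0).round(3).tolist())
```

```text
above tip 0.014 [-19.   6.] [19. 17.]
above tip 0.029 [-26. -24.] [27. 21.]
above tip 0.044 [-44. -13.] [44. 15.]
above tip 0.059 [-54. -13.] [54. 19.]
above tip 0.074 [-63. -10.] [64. 19.]
above tip 0.089 [-64.  10.] [64. 22.]
sphere fit [0.61924355 0.05621553 0.02145922] 0.010334399988036818 rel tray [101.41292524  24.58310728]
centroid [0.62079698 0.05592634 0.0205    ] [102.98870894  24.4661281 ]
0.006 0.03 1793 [[0.607, 0.205], [0.689, 0.288], [0.719, 0.393]]
0.1 0.15 41 [[0.63, 0.304], [0.632, 0.307], [0.639, 0.315]]
0.15 0.2 35 [[0.63, 0.305], [0.633, 0.306], [0.64, 0.313]]
0.2 0.235 81 [[0.529, 0.277], [0.573, 0.3], [0.639, 0.341]]
0.235 0.25 1208 [[0.532, 0.28], [0.57, 0.312], [0.645, 0.346]]
0.25 0.28 56 [[0.625, 0.301], [0.632, 0.308], [0.643, 0.32]]
0.28 0.32 83 [[0.629, 0.304], [0.636, 0.31], [0.645, 0.318]]
scene 0.006 0.03 1645 [[0.605, 0.207], [0.687, 0.299], [0.718, 0.393]]
scene 0.05 0.1 106 [[0.628, 0.304], [0.632, 0.308], [0.64, 0.317]]
scene 0.1 0.15 118 [[0.627, 0.304], [0.632, 0.308], [0.64, 0.317]]
scene 0.15 0.2 124 [[0.628, 0.304], [0.632, 0.308], [0.638, 0.317]]
scene 0.2 0.235 169 [[0.528, 0.276], [0.624, 0.305], [0.638, 0.33]]
scene 0.235 0.25 693 [[0.528, 0.278], [0.573, 0.31], [0.644, 0.345]]
scene 0.25 0.28 92 [[0.625, 0.303], [0.632, 0.308], [0.64, 0.317]]
scene 0.28 0.32 91 [[0.627, 0.304], [0.632, 0.308], [0.641, 0.317]]
```

Request:
{"name": "carry_out", "arguments": {
  "motion": [
    [0, 0, -0.001, 0],
    [0, 0, -0.002, 0],
    [0, 0, -0.003, 0],
    [0, 0, -0.002, 0],
    [0, 0, -0.001, 0]
  ]
}}

```text
clock: 21.6
position: [0.5154, 0.0429, 0.0445]
eef_rot: [0.745, 0.667, 0.0, 0.0]
ft_force: [0.4, -0.1, -4.4]
width: 0.0103
gripper_force: 107.2
```

Request:
{"name": "carry_out", "arguments": {
  "motion": [
    [0, 0, 0, 0],
    [0, 0, 0, 0],
    [0, 0, 0, 0],
    [0, 0, 0, 0]
  ]
}}

```text
clock: 21.93
position: [0.5153, 0.0429, 0.0441]
eef_rot: [0.745, 0.667, -0.0, -0.0]
ft_force: [0.1, 0.5, -4.5]
width: 0.0103
gripper_force: 107.2
```

```bash
python3 -c "
from h import *
snap('wrist','w27');s=readout.observe();print(s['position'],s['eef_rot'],s['width'],s['ft_force'],s['moment'],s['gripper_force'])
a=np.load('w26.npz')['p'];b=np.load('w27.npz')['p']
for y,x in((165,470),(165,190),(270,480)):
  t=cv2.cvtColor(a[y:y+110,x:x+120],cv2.COLOR_RGB2GRAY);r=cv2.matchTemplate(cv2.cvtColor(b,cv2.COLOR_RGB2GRAY),t,cv2.TM_CCOEFF_NORMED);_,sc,_,l=cv2.minMaxLoc(r);print(l[0]-x,l[1]-y,sc)
W=np.load('w27.npz');g=lambda u,v:tray(world('w27',u,v))
P=np.array([world('w27',u,v) for u,v in((230,200),(450,200),(450,330),(390,230),(240,300))]);print(P.round(4))
M=np.c_[P[:,:2],np.ones(5)];k=np.linalg.lstsq(M,P[:,2],rcond=None)[0];print('slope deg',np.degrees(k[:2]))
"
```

```text
[0.51528541 0.0428515  0.04413276] [ 7.45283848e-01  6.66747306e-01 -1.02098582e-04 -6.87480868e-05] 0.010708210353408748 [ 0.31579995  0.03647927 -3.97247748] [ 0.03982007  0.14579744 -0.00458232] 107.21027255058289
-1 2 0.9760532975196838
0 -1 0.9790149331092834
-1 2 0.9815815687179565
[[0.4743 0.0937 0.0208]
 [0.581  0.0816 0.0198]
 [0.5813 0.0074 0.0193]
 [0.551  0.0696 0.0202]
 [0.4687 0.0393 0.0204]]
slope deg [-0.43626352  0.46126211]
```

Request:
{"name": "carry_out", "arguments": {
  "motion": [
    [0, 0, -0.001, 0],
    [0, 0, -0.002, 0],
    [0, 0, -0.003, 0],
    [0, 0, -0.004, 0],
    [0, 0, -0.005, 0]
  ]
}}

```text
clock: 22.4
position: [0.5153, 0.0429, 0.0596]
eef_rot: [0.745, 0.667, -0.0, -0.0]
ft_force: [0.5, 0.1, -3.5]
width: 0.0106
gripper_force: 107.2
```

Request:
{"name": "carry_out", "arguments": {
  "motion": [
    [0, 0, -0.006, 0],
    [0, 0, -0.007, 0],
    [0, 0, -0.007, 0],
    [0, 0, -0.007, 0],
    [0, 0, -0.007, 0]
  ]
}}

```text
clock: 22.82
position: [0.5155, 0.0429, 0.0942]
eef_rot: [0.745, 0.667, 0.0, 0.0]
ft_force: [-0.2, 0.5, -4.5]
width: 0.0102
gripper_force: 107.3
```

Request:
{"name": "carry_out", "arguments": {
  "motion": [
    [0, 0, -0.007, 0],
    [0, 0, -0.007, 0],
    [0, 0, -0.007, 0],
    [0, 0, -0.007, 0],
    [0, 0, -0.007, 0]
  ]
}}

```text
clock: 23.23
position: [0.5154, 0.0429, 0.129]
eef_rot: [0.745, 0.667, 0.0, -0.0]
ft_force: [-0.2, 0.1, -4.5]
width: 0.0103
gripper_force: 107.2
```

Request:
{"name": "carry_out", "arguments": {
  "motion": [
    [0, 0, -0.007, 0],
    [0, 0, -0.007, 0],
    [0, 0, -0.006, 0],
    [0, 0, -0.006, 0],
    [0, 0, -0.005, 0]
  ]
}}

```text
clock: 23.65
position: [0.5154, 0.0429, 0.1599]
eef_rot: [0.745, 0.667, 0.0, 0.0]
ft_force: [0.7, 0.1, -4.0]
width: 0.0103
gripper_force: 107.3
```

Request:
{"name": "carry_out", "arguments": {
  "motion": [
    [0, 0, -0.004, 0],
    [0, 0, -0.003, 0],
    [0, 0, -0.002, 0],
    [0, 0, -0.001, 0],
    [0, 0, 0, 0]
  ]
}}

```text
clock: 24.07
position: [0.5154, 0.0428, 0.1693]
eef_rot: [0.745, 0.667, 0.0, 0.0]
ft_force: [0.4, -0.4, -4.0]
width: 0.0103
gripper_force: 107.2
```

```bash
cat >> h.py <<'E'
def lvl(fn,zt):
    """plane fit of tray top (dark plate): slopes along tray x,y deg relative to world"""
    q=np.load(fn+".npz");v,u=np.mgrid[0:480,0:640];d=q["d"]
    r=np.stack([(u-q["cx"])/q["f"],-(v-q["cy"])/q["f"],-np.ones(u.shape)],-1)*d[...,None];w=r@q["R"].T+q["o"]
    m=(abs(w[...,2]-zt)<.006)&(u>225)&(u<570)&(v>195)&(v<330)&(q["p"].max(2)<70)
    b=tray(w[m]);z=w[m][:,2]*1000
    for _ in range(3):
        M=np.c_[b-b.mean(0),np.ones(len(b))];k=np.linalg.lstsq(M,z,rcond=None)[0];e=abs(z-M@k);g=e<2;b,z=b[g],z[g]
    print(fn,len(z),"slopes deg",np.degrees(k[:2]).round(2),"z",k[2].round(1))
E
python3 -c "
from h import *
snap('wrist','w28');s=readout.observe();print(s['position'],s['eef_rot'],s['ft_force'],s['moment'])
lvl('w26',.012);lvl('w27',.020);lvl('w28',s['position'][2]-.024)"
```

```text
[0.5153132  0.04286996 0.16913425] [ 7.45300773e-01  6.66728391e-01 -7.72508532e-05 -6.47004654e-05] [ 0.58646834  0.18221648 -4.02218471] [-0.00408626  0.22648086  0.0222765 ]
w26 32754 slopes deg [-0.02 -0.02] z 12.4
w27 32922 slopes deg [-0.2  -0.08] z 20.4
w28 32892 slopes deg [-0.19 -0.07] z 145.5
```

Request:
{"name": "carry_out", "arguments": {
  "motion": [
    [0, -0.001, -0.001, 0],
    [0, -0.003, -0.002, 0],
    [0, -0.005, -0.002, 0],
    [0, -0.007, -0.002, 0],
    [0, -0.008, -0.002, 0]
  ]
}}

```text
clock: 24.53
position: [0.4908, 0.0456, 0.1784]
eef_rot: [0.745, 0.667, -0.0, -0.0]
ft_force: [0.0, -1.1, -3.9]
width: 0.0105
gripper_force: 107.2
```

Request:
{"name": "carry_out", "arguments": {
  "motion": [
    [0, -0.008, -0.002, 0],
    [0, -0.008, -0.002, 0],
    [0, -0.008, -0.002, 0],
    [0, -0.008, -0.002, 0],
    [0, -0.007, -0.0012, 0]
  ]
}}

```text
clock: 24.95
position: [0.4518, 0.05, 0.1878]
eef_rot: [0.745, 0.667, 0.0, 0.0]
ft_force: [0.1, 0.1, -4.9]
width: 0.0108
gripper_force: 107.2
```

Request:
{"name": "carry_out", "arguments": {
  "motion": [
    [0.001, -0.006, -0.001, 0],
    [0.002, -0.005, 0, 0],
    [0.003, -0.004, 0, 0],
    [0.004, -0.003, 0, 0],
    [0.005, -0.0025, 0, 0]
  ]
}}

```text
clock: 25.37
position: [0.4339, 0.0674, 0.1884]
eef_rot: [0.745, 0.667, -0.0, 0.0]
ft_force: [0.0, 0.0, -4.8]
width: 0.0105
gripper_force: 107.3
```

Request:
{"name": "carry_out", "arguments": {
  "motion": [
    [0.006, -0.002, 0, 0],
    [0.007, -0.001, 0, 0],
    [0.008, 0, 0, 0],
    [0.009, 0, 0, 0],
    [0.009, 0, 0, 0]
  ]
}}

```text
clock: 25.78
position: [0.4357, 0.1072, 0.1884]
eef_rot: [0.745, 0.667, 0.0, 0.0]
ft_force: [0.1, 0.1, -3.9]
width: 0.0103
gripper_force: 107.3
```

Request:
{"name": "carry_out", "arguments": {
  "motion": [
    [0.009, 0, 0, 0],
    [0.009, 0, 0, 0],
    [0.009, 0, 0, 0],
    [0.009, 0, 0, 0],
    [0.009, 0, 0, 0]
  ]
}}

```text
clock: 26.2
position: [0.4405, 0.1518, 0.1884]
eef_rot: [0.745, 0.667, 0.0, -0.0]
ft_force: [0.6, 0.3, -4.3]
width: 0.0108
gripper_force: 107.3
```

Request:
{"name": "carry_out", "arguments": {
  "motion": [
    [0.008, 0, 0, 0],
    [0.007, 0, 0, 0],
    [0.006, 0, 0, 0],
    [0.004, 0, 0, 0],
    [0.002, 0, 0, 0]
  ]
}}

```text
clock: 26.62
position: [0.4435, 0.1782, 0.1884]
eef_rot: [0.745, 0.667, 0.0, 0.0]
ft_force: [1.2, -0.7, -4.6]
width: 0.0103
gripper_force: 107.2
```

```bash
python3 -c "
from h import *
snap('wrist','w29');s=readout.observe();print(s['position'],s['eef_rot'],s['ft_force'],s['clock'])
lvl('w29',s['position'][2]-.024)
x=R.from_quat(s['eef_rot']).as_matrix();print(x.T@(np.array([.457,.3013,.1885])-s['position']))"
```

```text
[0.4434523  0.17819994 0.18840744] [ 7.45208408e-01  6.66831634e-01  1.07909026e-05 -2.99811219e-05] [-0.32816681 -0.20112561 -4.37505836] 26.6667
w29 32853 slopes deg [-0.18 -0.06] z 164.6
[ 1.23843210e-01 -1.59149475e-04 -8.56105123e-05]
```

```bash
cat >> h.py <<'E'
def cloud(fn):
    q=np.load(fn+".npz");v,u=np.mgrid[0:480,0:640];d=q["d"]
    return (np.stack([(u-q["cx"])/q["f"],-(v-q["cy"])/q["f"],-np.ones(u.shape)],-1)*d[...,None])@q["R"].T+q["o"]
def sphere(fn,c,rad=.011):
    from scipy.optimize import least_squares
    w=cloud(fn);q=np.load(fn+".npz");o=q["o"];m=(np.linalg.norm(w-c,axis=-1)<.018)&(w[...,2]>c[2]-.003)
    A=w[m];x=np.array(c,float)
    if len(A)<8: return None,len(A)
    for _ in range(3):
        k=least_squares(lambda x:np.linalg.norm(A-x,axis=1)-rad,x,loss="soft_l1",f_scale=.001);x=k.x
    return x.round(4),len(A)
E
python3 - <<'E'
from h import *
s=readout.observe();x=R.from_quat(s["eef_rot"]).as_matrix();c=s["position"]+x@[.0242,.103,.0155]
print("pred",c)
snap("top","t3");snap("scene","s3")
for n in("w29","t3","s3"): print(n,sphere(n,c))
for n,z in(("w26",np.array([.5158,.0429,.0359])),): print(n,sphere(n,z+x@[.0242,.103,.0155])[0]-z)
# lens ring: circle fit on outer edge per camera, at ring top points
for n in("t3","s3"):
    w=cloud(n);m=(w[...,2]>.2365)&(w[...,2]<.245)&(np.hypot(w[...,0]-.562,w[...,1]-.314)<.037)
    A=w[m];ctr=A[:,:2].mean(0);h=cv2.convexHull(A[:,:2].astype(np.float32)).reshape(-1,2)
    print(n,len(A),cv2.minEnclosingCircle(h),np.median(A[:,2]), "hull ctr",cv2.fitEllipse(h))
E
```

```text
pred [0.54849745 0.19085307 0.17290568]
w29 (array([0.5486, 0.1901, 0.1728]), 1834)
t3 (None, 0)
s3 (array([0.5467, 0.1905, 0.1722]), 79)
w26 [ 0.1038  0.013  -0.0152]
t3 810 ((0.5635420083999634, 0.31612345576286316), 0.035109974443912506) 0.23921319104775018 hull ctr ((0.5627247095108032, 0.3162960410118103), (0.06684884428977966, 0.06804139912128448), 106.29499816894531)
s3 267 ((0.5584461092948914, 0.31707412004470825), 0.034431591629981995) 0.23952591819987162 hull ctr ((0.5548009276390076, 0.3201369643211365), (0.05112850293517113, 0.06756198406219482), 134.8351287841797)
```

Run:
```python
from h import *
c=np.array([.6135,.0555,.0205])
for n in("top0","w1","w2","scene0"): print(n,sphere(n,c))
c=np.array([.6205,.057,.0205])
for n in("top1","w18","s2","w26"): print(n,sphere(n,c))
# ring outer from colour in top at several thresholds
p=np.load("top0.npz")["p"].astype(int).sum(2)
for th in(150,200,260,320):
    k=np.zeros((480,640),np.uint8);k[222:266,202:244]=(p[222:266,202:244]<th)
    cs,_=cv2.findContours(k,cv2.RETR_EXTERNAL,cv2.CHAIN_APPROX_NONE);e=cv2.fitEllipse(cv2.convexHull(max(cs,key=len)));print(th,np.round(e[0],1),np.round(e[1],1),world("top0",*e[0],.2405).round(4))
# glass ellipse in both
for n in("top0","s2"):
    w=cloud(n);q=np.load(n+".npz");g=q["p"].astype(int)
    m=((g.min(2)>170)&(w[...,2]>.225)&(w[...,2]<.25)&(np.hypot(w[...,0]-.562,w[...,1]-.315)<.034)).astype(np.uint8)
    cs,_=cv2.findContours(m,cv2.RETR_EXTERNAL,cv2.CHAIN_APPROX_NONE);e=cv2.fitEllipse(max(cs,key=len));print(n,"glass",np.round(e[0],1),np.round(e[1],1),"z",np.median(w[m>0][:,2]),[world(n,*e[0],z)[:2].round(4).tolist() for z in(.233,.2365,.240)])
# ring z in s2 dark
w=cloud("s2");g=np.load("s2.npz")["p"].astype(int)
r=np.hypot(w[...,0]-.5615,w[...,1]-.315);m=(r<.036)&(w[...,2]>.21)&(w[...,2]<.26)&(g.max(2)<90);print(m.sum(),np.percentile(w[m][:,2],[2,10,50,90,98]).round(4))
w=cloud("top0");r=np.hypot(w[...,0]-.5615,w[...,1]-.315);m=(r<.034)&(w[...,2]>.21)&(w[...,2]<.26)
g=np.load("top0.npz")["p"].astype(int);print(np.median(w[m&(g.max(2)<60)][:,2]),np.median(w[m&(g.min(2)>170)][:,2]))
w=cloud("top0");print("table z",np.median(w[(abs(w[...,0]-.5)<.03)&(abs(w[...,1]-.2)<.04)][:,2]))
```

```text
top0 (array([0.6133, 0.0542, 0.0195]), 68)
w1 (array([0.614 , 0.0541, 0.0207]), 303)
w2 (array([0.6144, 0.0544, 0.0207]), 2502)
scene0 (array([0.6129, 0.0551, 0.0201]), 73)
top1 (None, 0)
w18 (array([0.6199, 0.0549, 0.0207]), 1623)
s2 (array([0.6176, 0.0561, 0.0197]), 31)
w26 (array([0.6196, 0.0559, 0.0207]), 1844)
150 [222.7 243.6] [33.9 34.8] [0.5614 0.3148 0.2405]
200 [222.7 243.5] [34.4 35.2] [0.5616 0.3149 0.2405]
260 [223.3 243.4] [34.3 37.5] [0.5618 0.3137 0.2405]
320 [226.6 246.3] [35.6 47.6] [0.5561 0.307  0.2405]
top0 glass [222.2 243.4] [26.4 28.3] z 0.23767718571644175 [[0.563, 0.3174], [0.5624, 0.3166], [0.5618, 0.3159]]
s2 glass [234. 192.] [ 9.7 25.2] z 0.23902219284659132 [[0.57, 0.3239], [0.5644, 0.3197], [0.5587, 0.3156]]
250 [0.2314 0.2328 0.2396 0.2425 0.2434]
0.24085247789758157 0.23767718571644175
table z -0.0010936025063259525
```

Request:
{"name": "carry_out", "arguments": {
  "motion": [
    [0.001, 0, -0.0007, 0],
    [0.003, 0, 0, 0],
    [0.005, 0, 0, 0],
    [0.006, 0, 0, 0],
    [0.007, 0, 0, 0]
  ]
}}

```text
clock: 27.18
position: [0.446, 0.2001, 0.1892]
eef_rot: [0.745, 0.667, 0.0, 0.0]
ft_force: [0.3, -0.9, -4.4]
width: 0.0102
gripper_force: 107.3
```

Request:
{"name": "carry_out", "arguments": {
  "motion": [
    [0.007, 0, 0, 0],
    [0.007, 0, 0, 0],
    [0.007, 0, 0, 0],
    [0.007, 0, 0, 0],
    [0.007, 0, 0, 0]
  ]
}}

```text
clock: 27.6
position: [0.4498, 0.2352, 0.1891]
eef_rot: [0.745, 0.667, 0.0, 0.0]
ft_force: [-1.0, 0.7, -3.6]
width: 0.0105
gripper_force: 107.3
```

Request:
{"name": "carry_out", "arguments": {
  "motion": [
    [0.007, 0, 0, 0],
    [0.007, 0, 0, 0],
    [0.007, 0, 0, 0],
    [0.007, 0, 0, 0],
    [0.007, 0, 0, 0]
  ]
}}

```text
clock: 28.02
position: [0.4537, 0.2698, 0.1891]
eef_rot: [0.745, 0.667, -0.0, -0.0]
ft_force: [-0.6, 0.5, -4.4]
width: 0.0101
gripper_force: 107.3
```

Request:
{"name": "carry_out", "arguments": {
  "motion": [
    [0.006, 0, 0, 0],
    [0.006, 0, 0, 0],
    [0.005, 0, 0, 0],
    [0.004, 0, 0, 0],
    [0.003, 0, 0, 0]
  ]
}}

```text
clock: 28.43
position: [0.4563, 0.2934, 0.1891]
eef_rot: [0.745, 0.667, -0.0, -0.0]
ft_force: [-0.4, 0.5, -5.0]
width: 0.0106
gripper_force: 107.3
```

Request:
{"name": "carry_out", "arguments": {
  "motion": [
    [0.003, 0, 0, 0],
    [0.0025, 0, 0, 0],
    [0.002, 0, 0, 0],
    [0.0012, 0, 0, 0],
    [0.0009, 0, 0, 0]
  ]
}}

```text
clock: 28.85
position: [0.4573, 0.3026, 0.1891]
eef_rot: [0.745, 0.667, -0.0, -0.0]
ft_force: [0.1, -0.3, -4.2]
width: 0.0102
gripper_force: 107.3
```

Request:
{"name": "carry_out", "arguments": {
  "motion": [
    [0, 0, 0, 0],
    [0, 0, 0, 0],
    [0, 0, 0, 0],
    [0, 0, 0, 0],
    [0, 0, 0, 0]
  ]
}}

```text
clock: 29.27
position: [0.4573, 0.3024, 0.1891]
eef_rot: [0.745, 0.667, -0.0, -0.0]
ft_force: [0.9, 0.1, -4.5]
width: 0.0103
gripper_force: 107.3
```

Run:
```python
from h import *
s=readout.observe();snap("wrist","w31");snap("scene","s4")
print(s["position"],s["eef_rot"],s["ft_force"],s["clock"])
lvl("w31",s["position"][2]-.024)
x=R.from_quat(s["eef_rot"]).as_matrix();c=s["position"]+x@[.0234,.1033,.0155];print("pred",c)
for n in("w31","s4"): print(n,sphere(n,c))
# lens ring from wrist view: points near ring height
w=cloud("w31");m=(w[...,2]>.222)&(w[...,2]<.25)&(np.hypot(w[...,0]-.5625,w[...,1]-.315)<.045);A=w[m]
print("ring in wrist",m.sum(),A.min(0) if len(A) else "",A.max(0) if len(A) else "")
p=cv2.imread("pics/w31.png");cv2.imwrite("pics/w31c.png",np.vstack([cv2.resize(p,(480,360)),np.pad(cv2.resize(cv2.imread("pics/s4.png")[120:300,130:370],(320,240)),((0,0),(0,160),(0,0)))]))
```

```text
[0.45732963 0.30242031 0.18913344] [ 7.45336667e-01  6.66688272e-01 -2.30351679e-05 -6.41495311e-06] [ 0.91489259  0.11581488 -4.48337231] 29.2667
w31 32627 slopes deg [-0.2  -0.07] z 165.4
pred [0.56258865 0.31420342 0.17362868]
w31 (array([0.5629, 0.3133, 0.1734]), 1793)
s4 (array([0.5613, 0.3133, 0.1729]), 74)
ring in wrist 14923 [0.5284943  0.28350999 0.23016158] [0.56177181 0.34983983 0.24473188]
```

View pics/w31c.png

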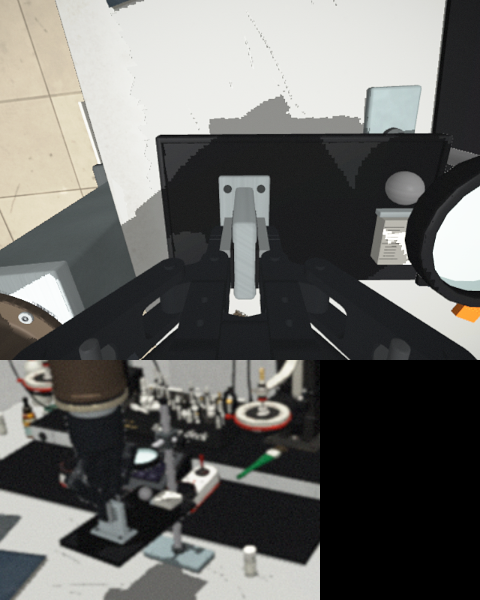

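Run:
```python
from h import *
from scipy.optimize import least_squares
w=cloud("w31");g=np.load("w31.npz")["p"].astype(int)
m=(w[...,2]>.222)&(w[...,2]<.25)&(np.hypot(w[...,0]-.5625,w[...,1]-.315)<.045)&(g.max(2)<90);A=w[m]
h,e=np.histogram(A[:,2],bins=np.arange(.226,.25,.001));print(dict(zip(e.round(3).tolist(),h.tolist())))
r=np.hypot(A[:,0]-.5625,A[:,1]-.3155)
# side wall points: below the top plane
zt=np.percentile(A[:,2],97);print("z pct",np.percentile(A[:,2],[.5,2,5,50,90,97,99.5]).round(4))
S=A[(A[:,2]<e[h.argmax()]-.0015)]
print("wall",len(S),S[:,2].min(),S[:,2].max())
f=lambda R0:least_squares(lambda x:np.hypot(S[:,0]-x[0],S[:,1]-x[1])-R0,[.5625,.3155],loss="soft_l1",f_scale=.0007).x
print("outer circle ctr r=.034",f(.034)); 
k=least_squares(lambda x:np.hypot(S[:,0]-x[0],S[:,1]-x[1])-x[2],[.5625,.3155,.034],loss="soft_l1",f_scale=.0007);print("free",k.x)
T=A[A[:,2]>e[h.argmax()]-.0005];rr=np.hypot(T[:,0]-k.x[0],T[:,1]-k.x[1]);print("top face z",np.median(T[:,2]),"r range",np.percentile(rr,[1,50,99]))
for n in("t3","top0"):
    W=cloud(n);
snap("wrist","w32");s=readout.observe();print(sphere("w32",[.5626,.314,.1736]),s["position"])
```

```text
{0.226: 0, 0.227: 0, 0.228: 0, 0.229: 0, 0.23: 19, 0.231: 161, 0.232: 320, 0.233: 410, 0.234: 422, 0.235: 426, 0.236: 356, 0.237: 472, 0.238: 502, 0.239: 488, 0.24: 538, 0.241: 1048, 0.242: 2269, 0.243: 846, 0.244: 15, 0.245: 0, 0.246: 0, 0.247: 0, 0.248: 0}
z pct [0.2312 0.232  0.2328 0.2411 0.243  0.2434 0.2438]
wall 3857 0.2301615759474177 0.24049781629390518
outer circle ctr r=.034 [0.56384678 0.31676055]
free [0.56026973 0.31847869 0.03039461]
top face z 0.24257781972850181 r range [0.02551992 0.02922435 0.03307115]
(array([0.563 , 0.3133, 0.1735]), 1798) [0.4573143  0.30247258 0.18913162]
```

Run:
```python
from h import *
from scipy.optimize import least_squares
q=np.load("w32.npz");g=q["p"].astype(int);w=cloud("w32")
ring=((w[...,2]>.226)&(w[...,2]<.25)&(np.hypot(w[...,0]-.5625,w[...,1]-.316)<.045)).astype(np.uint8)
# silhouette of ring (with glass) in image; project model: cylinder r=.034, z in [zt-.012, zt]
cs,_=cv2.findContours(ring,cv2.RETR_EXTERNAL,cv2.CHAIN_APPROX_NONE);C=max(cs,key=len).reshape(-1,2).astype(float)
C=C[(C[:,0]<632)&(C[:,1]<470)&(C[:,1]>3)]
def proj(P):
    c=(P-q["o"])@q["R"];return np.c_[q["cx"]+q["f"]*c[:,0]/-c[:,2],q["cy"]-q["f"]*c[:,1]/-c[:,2]]
a=np.linspace(0,2*np.pi,240)
def model(x):
    P=np.concatenate([np.c_[x[0]+.034*np.cos(a),x[1]+.034*np.sin(a),np.full(240,z)] for z in(x[2],x[2]-.012)])
    return cv2.convexHull(proj(P).astype(np.float32))
def res(x):
    H=model(x);return [cv2.pointPolygonTest(H,(float(u),float(v)),True) for u,v in C]
for x0 in([.5625,.3155,.2415],):
    k=least_squares(res,x0,loss="soft_l1",f_scale=1.5,diff_step=1e-3);print("free",k.x.round(4),np.abs(k.fun).mean(),len(C),C.min(0),C.max(0))
    k=least_squares(lambda x:res([x[0],x[1],.2424]),x0[:2],loss="soft_l1",f_scale=1.5,diff_step=1e-3);print("z fixed",k.x.round(4),np.abs(k.fun).mean())
# ball by image silhouette: circle, radius .011
b=((np.linalg.norm(w-np.array([.563,.3133,.1735]),axis=-1)<.0125)&(w[...,2]>.172)).astype(np.uint8);print(sphere("w32",[.563,.3133,.1735]))
```

```text
free [0.5661 0.3146 0.2399] 0.5561323267675293 254 [539. 210.] [631. 409.]
z fixed [0.5647 0.3162] 0.7893587856974567
(array([0.563 , 0.3133, 0.1735]), 1808)
```

Request:
{"name": "carry_out", "arguments": {
  "motion": [
    [0.0007, 0.0002, -0.0002, 0],
    [0.001, 0.0002, -0.0002, 0],
    [0.0006, 0.0001, -0.0001, 0],
    [0, 0, 0, 0],
    [0, 0, 0, 0]
  ]
}}

```text
clock: 29.83
position: [0.4581, 0.3048, 0.1896]
eef_rot: [0.745, 0.667, 0.0, 0.0]
ft_force: [0.6, 0.3, -4.5]
width: 0.0109
gripper_force: 107.3
```

Request:
{"name": "carry_out", "arguments": {
  "motion": [
    [0, 0, 0, 0],
    [0, 0, 0, 0],
    [0, 0, 0, 0],
    [0, 0, 0, 0],
    [0, 0, 0, 0]
  ]
}}

```text
clock: 30.25
position: [0.4581, 0.3047, 0.1896]
eef_rot: [0.745, 0.667, -0.0, 0.0]
ft_force: [-0.7, 0.4, -3.4]
width: 0.0103
gripper_force: 107.3
```

Request:
{"name": "carry_out", "arguments": {
  "motion": [
    [0, 0, 0, 0],
    [0, 0, 0, 0],
    [0, 0, 0, 0],
    [0, 0, 0, 0],
    [0, 0, 0, 0]
  ]
}}

```text
clock: 30.67
position: [0.4581, 0.3047, 0.1897]
eef_rot: [0.745, 0.667, 0.0, 0.0]
ft_force: [-0.6, -1.4, -4.0]
width: 0.0108
gripper_force: 107.3
```

Run:
```python
from h import *
snap("wrist","w33");s=readout.observe();print(s["position"],s["joint_vel"].round(4),s["ft_force"],s["clock"],sphere("w33",[.5635,.3155,.1738]))
print(order.close_job())
```

```text
[0.45810045 0.30472356 0.18962656] [ 0.0016  0.      0.0003  0.0001 -0.0003 -0.0029] [-1.38249925 -0.23735376 -4.09189564] 30.7167 (array([0.564 , 0.3151, 0.174 ]), 1814)
the job is handed in; nothing more can be done
None
```

I squared the scale against both stops, lifted the tray with the ball still in its pocket, and handed the job in at 30.7 s while holding it steady under the lens; it was level to about 0.2° and the ball sits within about 1–2 mm of centred and 45 mm below, by my camera estimates. I last measured the scale against its stops just before the lift and did not check it again under the lens.

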